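# Stage drip rings from a covered parts carousel on the peg rail

### The arm

A 6-joint arm with a two-finger parallel gripper is mounted at the origin on the work surface. World frame = base frame: x ahead of the robot, y to its left, z up, the work surface at z = 0. Lengths are in mm, angles in rad, forces in N, time in s.
With the tool pointing down it reaches from about 350 to 775 mm from the base axis. Payload 7.3 kg.
Tool frame: the origin (TCP) lies midway between the tips of the shut fingers; the grasp point (between the pads) lies 19 mm behind it (grasp_offset is the z of the grasp point in the tool frame, in mm); z points along the fingers, y is the direction in which the jaws open and shut (so a half turn about z gives the same grasp; the last joint's range is limited). The gripper opens to 92 mm and grips with 3 to 60 N. Pads are 19 mm wide; open, the fingers measure 130 mm over their backs; the gripper's body (75 mm by 190 mm) begins 47 mm behind the grasp point.
Start: joints at [-1.396, 0.342, 1.524, -0, 1.275, -0.146], TCP at [165.569, -498.229, 226.741] pointing down, gripper open.
Joint ranges: [-2.53, 2.53], [-0.77, 2.02], [0.04, 2.7], [-1, 4.14], [0.28, 2.66], [-3.11, 3.11]. Speed limits (rad/s): [2.57, 2.57, 3.14, 3.14, 3.14, 3.14].

### API

Orientations are given as [roll, pitch, yaw] about the fixed x, y, z axes, in that order (R = Rz(yaw) Ry(pitch) Rx(roll)).
In Python, from plant import get_obs, capture, camera_model, close_job, boxes_of, regions_of, place_of, grasp_offset gives the robot as it stands. The module is installed in compiled form; this text tells all that it offers.
- The arm moves only by the tool send_rows, never from a script. Its argument "targets" is a list that holds one entry, the list of rows, each a list of 7 numbers: the turn, a rotation vector about the tool's x, y, z in degrees, then the shift along the tool's x, y, z in mm, then the closure, from -1 (fully open) to 1 (shut). A call has 1 to 5 rows; each row is the pose to reach, as a shift and turn from the pose commanded when the call began, along the tool's axes at that moment; what a row does not reach only later rows make up. A row lasts 1/12 s, in which the tool goes at most 41.7 mm and 7.16 degrees, less where a joint would pass 70% of its speed; a pose out of reach is approached as far as the arm can. A call with a gripper value outside its range is refused whole. The fingers move at their own pace and stop on an object; the grip force is fixed at half the most. Time passes only in rows, so rows that repeat a pose let the fingers close. It gives the time, the measured TCP pose, the force and the opening at its end, in the units of the state.
- get_obs(): the state, without advancing time (a new reading comes with each control period).
- capture(name): name is "scene" or "side" or "wrist"; returns the picture (384x512x3 uint8, red, green, blue); there is no depth.
- camera_model(name): a dict with "K" (3x3 intrinsics, pixels), "world_to_cam" (4x4, takes a point from world to camera coordinates). Camera axes: x right, y up, looking along -z (the intrinsics and any distortion apply to the point x, -y, -z); pixel columns grow to the right and rows downward; lengths in mm; the calibration is good to about 2 mm. A picture is of the moment at which its call begins: read the wrist's pose just before it. camera_model takes no time and is no camera call; for the wrist camera it gives the pose at the moment of the call.
- close_job(): hands the job in, once; it reports no verdict.
Trained networks look in the newest picture that a camera, given by its name, has taken for a name from the list of things; names that differ only in an ending like _2 or _b are one class to them, and where a whole thing is asked for, a point or a joint stands for the part that bears it (a point fixed in the world has none). Each returns a list of dicts, best first, with "conf" (0 to 1); they miss things now and then, are a little off and sometimes report something else, mostly with a low value. They report only what shows in the picture. A call takes as long as a camera call.
- boxes_of(label, camera): "location" ([row, column] in pixels, amid what is visible of it).
- regions_of(label, camera): "region" (384x512 bool, what is visible of it) and "location" ([row, column] in pixels, amid what is visible of it).
- place_of(label, camera): "location" ([row, column] in pixels: a listed point, or the origin of a listed thing).
The state is a dict: "time": time; "joint_positions": joint angles; "dq": joint speeds; "tau": joint torques, N m; "tool_pos": TCP position; "tcp_rot": TCP orientation; "contact_force": force on the tool from outside, world axes, zero at the start; "moment": the same for the moment, N m; "grip_width": finger opening in mm.
Only numpy, scipy, OpenCV 4.12 (cv2) and the standard library are available. Lean on these libraries where they do the work, as an engineer would, in place of code of your own. Each camera call takes 0.05 s, during which the arm holds its last target.

### The job

Get the drip rings ready for potting-on: turn the parts carousel (its knob is on top) to bring each compartment that holds a drip ring to the opening in the clear cover, and hang the rings on the peg rail, one ring to a peg, on any of the pegs. When all are hanging, turn the carousel until its blank plate closes the opening; leave the other fittings in the carousel and do not shift the spray bottle or the small pot that stand on the bench between carousel and rail.

Things in the scene. Friction and masses are not known exactly. Their poses are not given: they have to be found in the camera images.
- carousel: Fixed stand of the parts carousel: grey round base 410 mm across, and a flat clear cover (top 64 mm above the bench) through which parts are seen but not reached. Origin on the turning axis at bench level. The cover has one wedge-shaped opening, 76 degrees wide, centred on the stand's -x side, from 34 mm from the axis outward. Thin cover posts at +x and 70 degrees either side of it.
- turntable: White turntable, origin on the axis at bench level, turned by the knob, endlessly; stays where left (friction 0.06 N m). Its blank plate (84 degrees wide) is centred on its own -x; five open compartments (55 degrees each) have their middles 1.215 and 2.178 rad either way from there (rings in some of these four) and 3.142 rad (other fittings). Floor 26, walls 56, outer lip 33 mm above the bench.
- knob (a point): Round black fluted knob, 46 mm in diameter, on the turntable's axis above the cover; it is turned to turn the turntable. This point is on the axis, 95 mm above the bench; the knob reaches from 72 to 108 mm.
- blank_mid (a point): Middle of the turntable's blank plate, 120 mm from the axis; turns with the turntable.
- opening_mid (a point): Middle of the cover's opening, 120 mm from the axis; fixed to the stand.
- ring1: Black drip ring: tube 13 mm thick bent to a ring, 85 mm outside, 59 mm inside; on its rim an inlet block 14 mm wide, 13 mm high, from 42 to 68 mm from the centre along the ring's -x (grip it here). 45 g. Origin: centre of the underside (tube's middle 6.5 mm up its z). Starts flat in a compartment, 107 mm from the axis, block outward. May be absent.
- ring2: Another drip ring, the same as ring1. May be absent.
- ring3: Another drip ring, the same as ring1. May be absent.
- ring4: Another drip ring, the same as ring1. May be absent.
- rack: Fixed peg rail, a plywood board 400 mm wide on two uprights. Origin at bench level under the board's front face, mid width; the face looks along the rack's -x, 190 to 236 mm above the bench. Three pegs 10 mm thick at y = -110, 0, +110 mm, rooted in the face at 215 mm, rise at 50 degrees towards -x, 75 mm long: tips 48 mm in front of the face, 272 mm up, with 13 mm round ends.
- peg1_tip (a point): Centre of the round end of a peg.
- peg2_tip (a point): Centre of the round end of a peg.
- peg3_tip (a point): Centre of the round end of a peg.
- peg1_mid (a point): A point on a peg's axis halfway between its root and its tip.
- peg2_mid (a point): A point on a peg's axis halfway between its root and its tip.
- peg3_mid (a point): A point on a peg's axis halfway between its root and its tip.
- elbow: Grey elbow fitting lying in the carousel, two legs 45 mm long. To be left in the carousel. Origin at the corner's underside.
- valve: Grey inline valve, 60 mm long, lying in the carousel beside the elbow. To be left in the carousel. Origin at its middle, underside.
- mister: White spray bottle, 68 mm in diameter, 180 mm high. Leave alone. Origin: centre of the underside.
- pot: Small terracotta pot, 62 mm in diameter, 55 mm high. Leave alone. Origin: centre of the underside.

How it is judged:
By the outcome, as a careful person would: the job done as asked, in the order asked, and still so for the second after the job is handed in, with the robot touching nothing.
Of ring1, ring2, ring3, ring4 only 2 to 3 are there at a start; the rules pass over those that are not, and their reading is None.
At some moment in a run one of ring1, ring2, ring3, ring4 may be knocked a few centimetres aside while the robot is not near it.
Once in a run the grip may slacken for a moment while it holds something.
It also fails if it takes over 210 s, if anything falls off the work surface, if the arm or the gripper's body presses on something with over 40 N, if the wrist force passes 120 N, or if a joint passes its speed limit or range.

## Working session

There is one attempt and no reset: what is moved stays moved. The work goes in short steps, Python scripts to look and compute and a tool call to move; the robot and the scene stay as the last step left them, time stands still between calls to the robot, and variables do not carry over. Pictures are saved under pics/ and viewed, and the job is handed in when it is done.

Besides the shell and the picture viewer there is one more tool, called by a JSON object that holds its "fn" and its "kwargs". send_rows: Moves the arm, as the interface text tells. Its arguments: {"type":"object","properties":{"targets":{"type":"array","items":{"type":"array","items":{"type":"array","items":{"type":"number"}}}}},"required":["targets"]}

```bash
mkdir -p pics; ls; python3 - <<'E'
from plant import *
import cv2
o=get_obs();print({k:(v if not hasattr(v,'round') else v) for k,v in o.items()}, grasp_offset)
for n in ("scene","side","wrist"):
    im=capture(n);cv2.imwrite(f'pics/a_{n}.png',im[:,:,::-1]);m=camera_model(n);print(n,m)
E
```

```text
pics
{'time': 0.0, 'joint_positions': array([-1.39599282e+00,  3.42711084e-01,  1.52501695e+00, -2.12069552e-05,
        1.27536818e+00, -1.46005307e-01]), 'dq': array([-0.0003651 , -0.00029291, -0.00109416, -0.00120916,  0.00174015,
       -0.00059394]), 'tau': array([-1.06962285e-03, -4.31236124e+01, -2.44219315e+01,  7.14340713e-02,
        5.59554377e-02, -1.36664776e-04]), 'tool_pos': array([ 165.49262803, -497.8137037 ,  226.0510135 ]), 'tcp_rot': array([-3.14010213e+00, -1.98686580e-04,  3.20814860e-01]), 'contact_force': array([ 0.08993456, -0.50036248,  0.23728022]), 'moment': array([ 0.02045166,  0.04054373, -0.00274255]), 'grip_width': 91.64331823973727} -18.8
scene {'K': array([[393.40572314,   0.        , 254.46382268],
       [  0.        , 393.40572314, 189.93968007],
       [  0.        ,   0.        ,   1.        ]]), 'world_to_cam': array([[ 4.35073748e-01,  9.00137304e-01, -2.15329530e-02,
        -2.51243086e+02],
       [-5.73811496e-01,  2.95617816e-01,  7.63773837e-01,
         1.91090167e+02],
       [ 6.93866847e-01, -3.19942090e-01,  6.45124684e-01,
        
[... 453 characters left out ...]
2],
       [-2.31876264e-01, -6.88813840e-01,  6.86854346e-01,
        -9.05618427e+02],
       [ 0.00000000e+00,  0.00000000e+00,  0.00000000e+00,
         1.00000000e+00]])}
wrist {'K': array([[266.39868686,   0.        , 256.1460955 ],
       [  0.        , 266.39868686, 188.30833955],
       [  0.        ,   0.        ,   1.        ]]), 'world_to_cam': array([[ 3.15522364e-01, -9.48916909e-01, -1.52898765e-03,
        -5.25357434e+02],
       [ 9.16297668e-01,  3.05094266e-01, -2.59453411e-01,
         3.21192283e+01],
       [ 2.46666214e-01,  8.04623459e-02,  9.65754415e-01,
        -3.89942395e+02],
       [ 0.00000000e+00,  0.00000000e+00,  0.00000000e+00,
         1.00000000e+00]])}
```

View pics/a_scene.png

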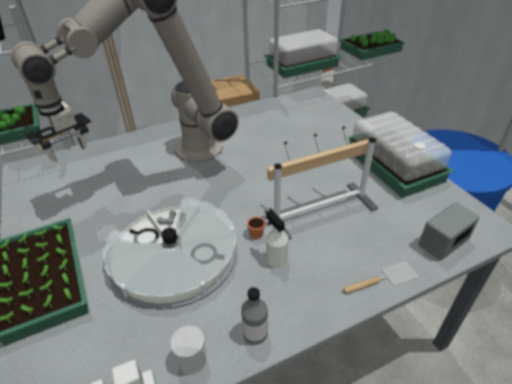

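View pics/a_side.png

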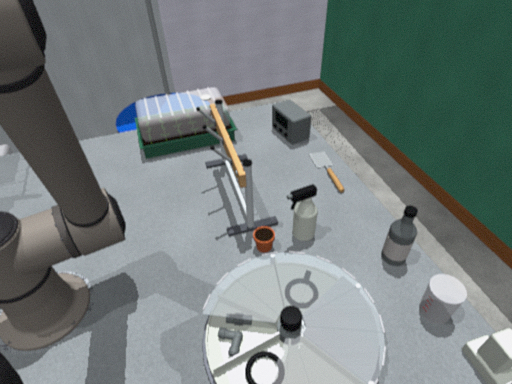

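View pics/a_wrist.png

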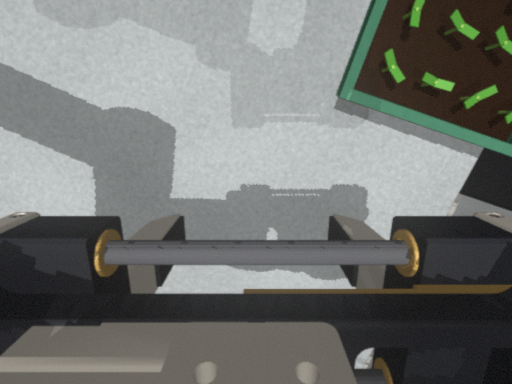

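```bash
cat > h.py <<'E'
import numpy as np, cv2
from plant import *
from scipy.spatial.transform import Rotation as Rn
def proj(P,m):
    K,W=m['K'],m['world_to_cam'];p=(W@np.append(P,1))[:3];q=K@np.array([p[0],-p[1],-p[2]]);return q[:2]/q[2]
def ray(uv,m):
    K,W=m['K'],m['world_to_cam'];d=np.linalg.inv(K)@np.array([uv[0],uv[1],1.]);d=np.array([d[0],-d[1],-d[2]])
    R=W[:3,:3];c=-R.T@W[:3,3];d=R.T@d;return c,d/np.linalg.norm(d)
def tri(obs):
    A=np.zeros((3,3));b=np.zeros(3)
    rs=[ray(uv,m) for uv,m in obs]
    for c,d in rs:
        M=np.eye(3)-np.outer(d,d);A+=M;b+=M@c
    P=np.linalg.solve(A,b)
    return P,max(np.linalg.norm(proj(P,m)-np.array(uv)) for uv,m in obs)
def atz(uv,m,z):
    c,d=ray(uv,m);return c+d*(z-c[2])/d[2]
def pose():
    o=get_obs();return o['tool_pos'],Rn.from_euler('xyz',o['tcp_rot']),o
def snap(n,f):
    im=capture(n);cv2.imwrite(f'pics/{f}.png',im[:,:,::-1]);return im
def crop(im,r,f,s=4):
    a=im[r[0]:r[1],r[2]:r[3]];cv2.imwrite(f'pics/{f}.png',cv2.resize(a,None,fx=s,fy=s,interpolation=cv2.INTER_CUBIC)[:,:,::-1])
E
python3 - <<'E'
from h import *
im1=snap('scene','b1');im2=snap('side','b2')
ms={n:camera_model(n) for n in('scene','side')}
for l in ['carousel','knob','blank_mid','opening_mid','ring1','rack','peg1_tip','peg1_mid','mister','pot','elbow','valve']:
    D={}
    for n in ('scene','side'):
        D[n]=place_of(l,n)
        print(l,n,[(np.round(d['location'][::-1],1),round(d['conf'],2)) for d in D[n]][:5])
    for a in D['scene'][:4]:
        for b in D['side'][:4]:
            P,e=tri([(a['location'][::-1],ms['scene']),(b['location'][::-1],ms['side'])])
            if e<5: print('   ',np.round(P),round(e,1),round(a['conf'],2),round(b['conf'],2))
crop(im1,(190,310,95,245),'b1c');crop(im2,(245,384,195,395),'b2c')
print(get_obs()['time'])
E
```

```text
carousel scene [(array([176.9, 255. ]), 0.94)]
carousel side [(array([287.9, 335.3]), 0.58), (array([263.1, 373. ]), 0.5), (array([211.9, 149.7]), 0.35)]
    [ 555. -274.   -9.] 1.0 0.94 0.58
knob scene [(array([169.6, 234.4]), 0.89)]
knob side [(array([289.3, 316.3]), 0.94), (array([206.1, 125.8]), 0.56), (array([222. , 157.1]), 0.28)]
    [ 553. -280.   91.] 0.3 0.89 0.94
blank_mid scene []
blank_mid side [(array([232.7, 337.9]), 0.69), (array([211.5, 146.5]), 0.16)]
opening_mid scene []
opening_mid side [(array([228.7, 191.1]), 0.52)]
ring1 scene [(array([145.1, 234.2]), 0.55), (array([316. , 147.1]), 0.55), (array([170.4, 219.9]), 0.43), (array([286. , 156.2]), 0.35)]
ring1 side [(array([264.8, 371.1]), 0.76)]
    [ 467. -349.   41.] 2.0 0.55 0.76
rack scene [(array([316.1, 206.4]), 0.74)]
rack side [(array([228.4, 192.4]), 0.95)]
    [563. 261.  -5.] 0.7 0.74 0.95
peg1_tip scene [(array([285.2, 141.8]), 0.8), (array([316.1, 137. ]), 0.73)]
peg1_tip side [(array([211.5, 150.7]), 0.79), (array([239.5, 319.9]), 0.59), (array([288. , 337.5]), 0.2)]
    [503. 151. 268.] 2.2 0.8 0.79
peg1_mid scene [(array([289.7, 153.4]), 0.81)]
peg1_mid side [(array([221.4, 156.4]), 0.9)]
    [529. 155. 238.] 1.7 0.81 0.9
mister scene [(array([277.5, 260.4]), 0.89)]
mister side [(array([306.4, 232.1]), 0.87), (array([206.3, 126.8]), 0.66)]
    [733.   3.   2.] 1.3 0.89 0.87
pot scene [(array([258.2, 232.6]), 0.59), (array([275.6, 261.5]), 0.37)]
pot side [(array([264.1, 245.6]), 0.65), (array([304.6, 233. ]), 0.54)]
    [595.   3.  -0.] 1.7 0.59 0.65
    [729.   1.  -2.] 0.2 0.37 0.54
elbow scene [(array([172. , 223.3]), 0.55)]
elbow side [(array([235.7, 336.3]), 0.66), (array([208.3, 110.9]), 0.44)]
    [ 434. -248.   20.] 0.3 0.55 0.66
valve scene []
valve side [(array([243.3, 320.6]), 0.59)]
1.45
```

```bash
ls pics
```

```text
a_scene.png
a_side.png
a_wrist.png
b1.png
b1c.png
b2.png
b2c.png
```

View pics/b1c.png

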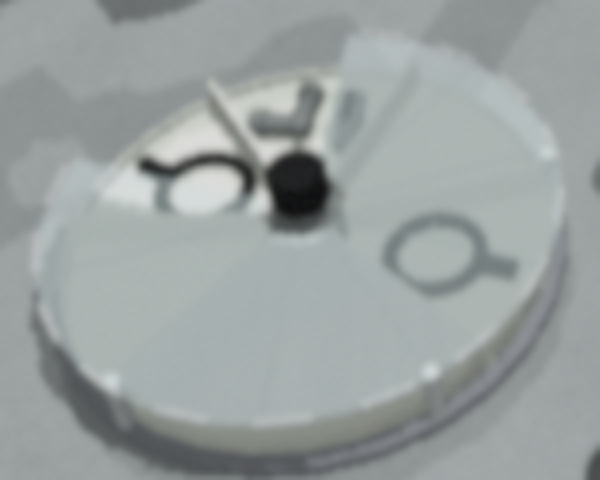

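View pics/b2c.png

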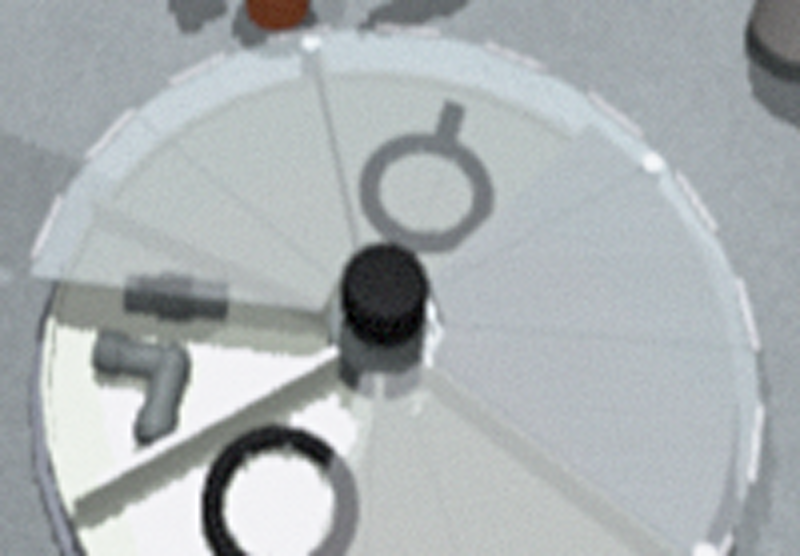

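```bash
python3 - <<'E'
from h import *
ms={n:camera_model(n) for n in('scene','side')}
s,d=ms['scene'],ms['side']
for a,b in [((95+112/4,190+385/4),(195+710/4,245+548/4)),((95+432/4,190+372/4),(195+652/4,245+162/4)),((95+548/4,190+152/4),(195+310/4,245+42/4))]:
    print(tri([(a,s),(b,d)]), np.round(atz(a,s,64)),np.round(atz(b,d,64)))
c=np.array([554,-277])
for nm,a,m,z in [('edge1',(95+95/4,190+200/4),s,64),('edge2',(95+345/4,190+45/4),s,64),('edge2s',(204,314),d,64),('edge2s2',(195+340/4,245+320/4),d,64),
 ('wallF/A',(95+210/4,190+82/4),s,56),('wallF/As',(195+80/4,245+500/4),d,56),('ringB',(95+435/4,190+252/4),s,32),('ringBs',(195+427/4,245+192/4),d,32),('blkBs',(195+452/4,245+105/4),d,32),('blkB',(95+515/4,190+268/4),s,32),
 ('ringA',(95+205/4,190+182/4),s,32),('ringAs',(195+278/4,245+504/4),d,32),('blkA',(95+148/4,190+163/4),s,32)]:
    P=atz(a,m,z)[:2]-c;print(nm,np.round(P+c),round(np.linalg.norm(P)),round(np.degrees(np.arctan2(P[1],P[0]))))
E
```

```text
(array([ 659.04389403, -452.81881732,   62.04027893]), np.float64(0.519888836607217)) [ 660. -452.   64.] [ 658. -454.   64.]
(array([ 750.4708647 , -246.58538032,   60.44949089]), np.float64(0.9684153247182749)) [ 752. -245.   64.] [ 749. -251.   64.]
(array([587.71742101, -86.52479911,  59.88087887]), np.float64(0.8827707956350135)) [590. -86.  64.] [587. -92.  64.]
edge1 [ 475. -428.] 170 -118
edge2 [ 388. -193.] 186 153
edge2s [ 377. -194.] 195 155
edge2s2 [ 532. -279.] 22 -174
wallF/A [ 372. -311.] 186 -169
wallF/As [ 370. -321.] 189 -167
ringB [ 621. -198.] 103 50
ringBs [ 622. -205.] 99 47
blkBs [ 665. -151.] 168 49
blkB [ 664. -148.] 170 49
ringA [ 463. -343.] 113 -144
ringAs [ 468. -349.] 112 -140
blkA [ 419. -381.] 170 -143
```

```bash
cat >> h.py <<'E'
def plan(P,yaw,tilt=None):
    p,R,o=pose()
    Rt=Rn.from_euler('xyz',[np.pi,0,np.radians(yaw)])
    d=R.inv().apply(np.array(P)-p); rv=np.degrees((R.inv()*Rt).as_rotvec())
    print('t%.2f'%o['time'],'pos',np.round(p,1),'rpy',np.round(np.degrees(o['tcp_rot']),1),'F',np.round(o['contact_force'],1),'w%.1f'%o['grip_width'],'j6 %.2f'%o['joint_positions'][5])
    print('ROW turn',np.round(rv,1),'shift',np.round(d,1),'rows',round(max(np.linalg.norm(d)/41.7,np.linalg.norm(rv)/7.16),1))
E
python3 - <<'E'
from h import *
plan([553,-278,200],18.4)
E
```

```text
t1.45 pos [ 165.6 -498.2  226.7] rpy [180.    0.   18.4] F [ 0.2 -0.4 -0.1] w91.9 j6 -0.15
ROW turn [ 0.  0. -0.] shift [437.1 -86.8  26.7] rows 10.7
```

{"fn": "send_rows", "kwargs": {"targets": [[[0,0,0,218,-43,13,-1],[0,0,0,218,-43,13,-1],[0,0,0,218,-43,13,-1],[0,0,0,218,-43,13,-1],[0,0,0,218,-43,13,-1]]]}}

```text
time: 1.87
tool_pos: [347.9, -394.6, 214.6]
tcp_rot: [3.141, -0.0, 0.32]
contact_force: [-0.1, -0.5, 0.5]
grip_width: 91.8
```

{"fn": "send_rows", "kwargs": {"targets": [[[0,0,0,219,-44,14,-1],[0,0,0,219,-44,14,-1],[0,0,0,219,-44,14,-1],[0,0,0,219,-44,14,-1],[0,0,0,219,-44,14,-1]]]}}

```text
time: 2.28
tool_pos: [528.7, -291.1, 201.5]
tcp_rot: [3.141, -0.0, 0.321]
contact_force: [0.2, -1.2, 0.4]
grip_width: 92.0
```

```bash
python3 - <<'E'
from h import *
plan([553,-278,200],18.4)
im=snap('wrist','c1');m=camera_model('wrist')
for l in ['knob','ring1','opening_mid','blank_mid','elbow','carousel']:
    for d in place_of(l,'wrist')[:4]:
        z={'knob':95,'ring1':26}.get(l,64 if 'open' in l else 26)
        print(l,np.round(d['location'][::-1]),round(d['conf'],2),np.round(atz(d['location'][::-1],m,z)))
E
```

```text
t2.28 pos [ 528.7 -291.1  201.5] rpy [180.   -0.   18.4] F [ 0.2 -1.2  0.4] w92.0 j6 0.62
ROW turn [ 0. -0. -0.] shift [27.2 -4.8  1.5] rows 0.7
knob [261. 163.] 0.63 [ 561. -284.   95.]
opening_mid [261. 163.] 0.3 [ 556. -285.   64.]
```

View pics/c1.png

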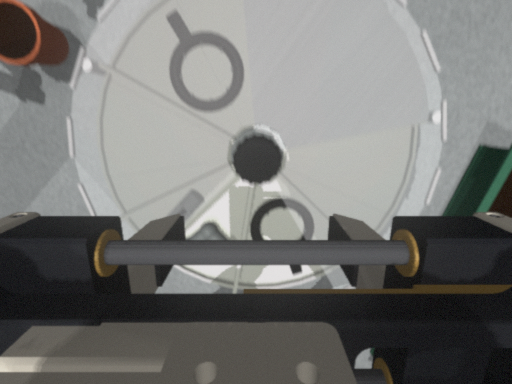

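```bash
python3 - <<'E'
from h import *
plan([553,-278,200],18.4)
m=camera_model('wrist');im=snap('wrist','c2')
for l in ['knob','ring1','blank_mid']:
    for d in place_of(l,'wrist')[:4]:
        z={'knob':95,'ring1':26}.get(l,26)
        print(l,np.round(d['location'][::-1]),round(d['conf'],2),np.round(atz(d['location'][::-1],m,z)))
for d in regions_of('knob','wrist')[:2]:
    r=d['region'];ys,xs=np.nonzero(r);print(xs.min(),xs.max(),ys.min(),ys.max(),d['conf'])
for d in regions_of('ring1','wrist')[:5]:
    r=d['region'];ys,xs=np.nonzero(r);print('ring',xs.min(),xs.max(),ys.min(),ys.max(),d['conf'],r.sum())
crop(im,(0,300,60,460),'c2c',2)
E
```

```text
t2.63 pos [ 526.2 -293.3  201.7] rpy [180.    0.   18.3] F [ 0.3 -0.6 -0.1] w92.2 j6 0.62
ROW turn [ 0.   0.  -0.1] shift [30.3 -6.1  1.7] rows 0.7
knob [258. 156.] 0.79 [ 558. -286.   95.]
176 323 124 293 0.9
ring 250 302 197 272 0.59 616
```

View pics/c2c.png

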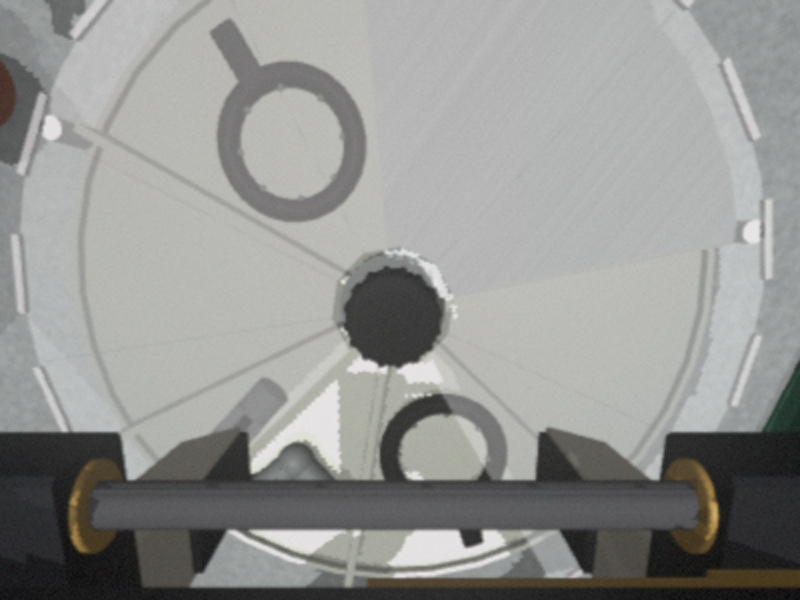

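```bash
python3 - <<'E'
from h import *
m=camera_model('wrist')
for z in (100,108): print(atz((256.5,158.5),m,z))
plan([556,-283,77],18.4)
E
```

```text
[ 556.14117036 -284.76009471  100.        ]
[ 557.29364863 -284.36752037  108.        ]
t2.93 pos [ 526.6 -293.1  201.8] rpy [180.   -0.   18.3] F [-0.1 -0.1  0.3] w92.0 j6 0.62
ROW turn [ 0.  -0.  -0.1] shift [ 31.1  -0.4 124.8] rows 3.1
```

{"fn": "send_rows", "kwargs": {"targets": [[[0,0,0,31,0,40,-1],[0,0,0,31,0,80,-1],[0,0,0,31,0,110,-1],[0,0,0,31,0,125,-1],[0,0,0,31,0,125,-1]]]}}

```text
time: 3.35
tool_pos: [554.0, -281.3, 71.9]
tcp_rot: [-3.135, 0.005, 0.321]
contact_force: [0.1, 0.2, 0.7]
grip_width: 91.8
```

{"fn": "send_rows", "kwargs": {"targets": [[[0,0,0,0,0,0,1],[0,0,0,0,0,0,1],[0,0,0,0,0,0,1],[0,0,0,0,0,0,1],[0,0,0,0,0,0,1]]]}}

```text
time: 3.77
tool_pos: [557.0, -283.2, 78.0]
tcp_rot: [3.14, -0.001, 0.321]
contact_force: [0.0, 0.6, -0.2]
grip_width: 62.9
```

{"fn": "send_rows", "kwargs": {"targets": [[[0,0,0,0,0,0,1],[0,0,0,0,0,0,1],[0,0,0,0,0,0,1],[0,0,0,0,0,0,1],[0,0,0,0,0,0,1]]]}}

```text
time: 4.18
tool_pos: [556.6, -283.0, 76.9]
tcp_rot: [3.141, -0.0, 0.321]
contact_force: [-0.4, -1.4, 2.7]
grip_width: 45.5
```

{"fn": "send_rows", "kwargs": {"targets": [[[0,0,6,0,0,0,1],[0,0,12,0,0,0,1],[0,0,18,0,0,0,1],[0,0,25,0,0,0,1],[0,0,25,0,0,0,1]]]}}

```text
time: 4.6
tool_pos: [556.5, -284.1, 76.8]
tcp_rot: [3.14, -0.001, -0.123]
contact_force: [-0.8, -4.4, 1.6]
grip_width: 45.3
```

```bash
python3 - <<'E'
from h import *
plan([556,-283,77],-6.6)
im1=snap('scene','d1');im2=snap('side','d2')
crop(im1,(190,310,95,245),'d1c');crop(im2,(245,384,195,395),'d2c')
E
```

```text
t4.60 pos [ 556.5 -284.1   76.8] rpy [179.9  -0.   -7. ] F [-0.8 -4.4  1.6] w45.3 j6 1.10
ROW turn [ 0.1 -0.  -0.4] shift [-0.6 -1.  -0.2] rows 0.1
```

View pics/d1c.png

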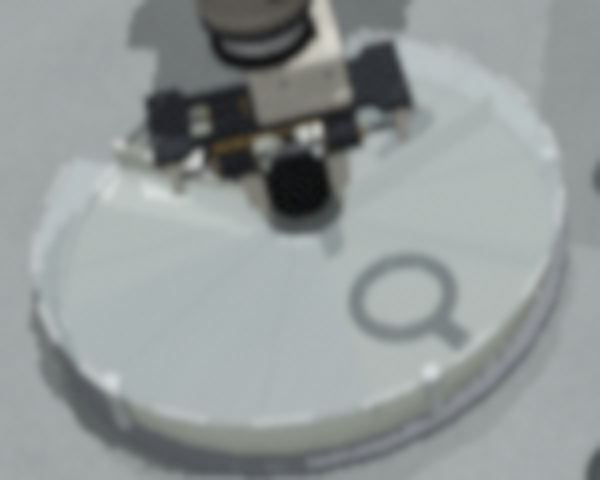

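View pics/d2c.png

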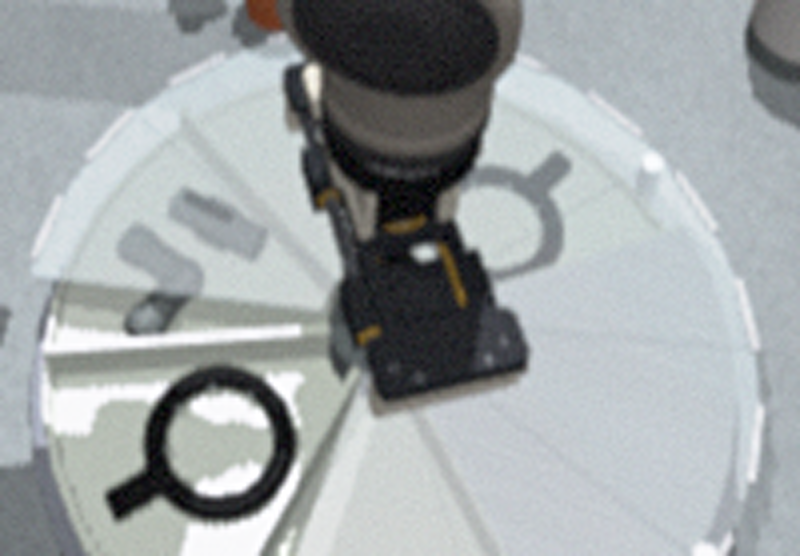

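```bash
python3 - <<'E'
from h import *
d=camera_model('side')
c=np.array([556,-283])
for nm,a,z in [('ringA',(195+220/4,245+443/4),32),('blk',(195+116/4,245+503/4),32),('ringB',(195+497/4,245+225/4),32)]:
    P=atz(a,d,z)[:2]-c;print(nm,np.round(P+c,1),round(np.linalg.norm(P)),round(np.degrees(np.arctan2(P[1],P[0])),1))
E
```

```text
ringA [ 449.7 -308. ] 109 -166.8
blk [ 387.4 -318.9] 172 -168.0
ringB [ 652.5 -240.6] 105 23.7
```

{"fn": "send_rows", "kwargs": {"targets": [[[0,0,0,0,0,0,-1],[0,0,0,0,0,0,-1],[0,0,0,0,0,0,-1],[0,0,0,0,0,-40,-1],[0,0,0,0,0,-70,-1]]]}}

```text
time: 5.12
tool_pos: [555.8, -281.8, 146.3]
tcp_rot: [-3.139, 0.003, -0.114]
contact_force: [1.4, -1.1, 1.1]
grip_width: 74.0
```

```bash
python3 - <<'E'
from h import *
plan([391,-318,110],10)
E
```

```text
t5.12 pos [ 555.8 -281.8  146.3] rpy [-179.9    0.2   -6.6] F [ 1.4 -1.1  1.1] w74.0 j6 1.09
ROW turn [ -0.1   0.2 -16.6] shift [-159.5   54.9   36.7] rows 4.1
```

{"fn": "send_rows", "kwargs": {"targets": [[[0,0,-6,-40,14,0,-1],[0,0,-12,-80,28,0,-1],[0,0,-17,-115,40,10,-1],[0,0,-17,-145,50,25,-1],[0,0,-17,-160,55,37,-1]]]}}

```text
time: 5.53
tool_pos: [388.0, -318.5, 109.1]
tcp_rot: [-3.141, 0.001, 0.181]
contact_force: [-0.2, 0.8, -0.2]
grip_width: 91.6
```

{"fn": "send_rows", "kwargs": {"targets": [[[0,0,0,0,0,0,-1],[0,0,0,0,0,0,-1]]]}}

```text
time: 5.7
tool_pos: [390.9, -318.9, 109.4]
tcp_rot: [-3.141, 0.0, 0.18]
contact_force: [-0.1, 0.3, 0.3]
grip_width: 91.9
```

```bash
python3 - <<'E'
from h import *
plan([391,-318,110],10)
m=camera_model('wrist');im=snap('wrist','e1')
for d in place_of('ring1','wrist')[:4]:
        print('ring',np.round(d['location'][::-1]),round(d['conf'],2),np.round(atz(d['location'][::-1],m,26),1))
for P in [(391,-318,28),(391,-318,110)]: print(proj(P,m))
E
```

```text
t5.70 pos [ 390.9 -318.9  109.4] rpy [-179.9    0.    10.3] F [-0.1  0.3  0.3] w91.9 j6 0.55
ROW turn [-0.1  0.   0.3] shift [ 0.3 -0.8 -0.6] rows 0.0
[254.43776747 194.24362257]
[253.47242992 230.35541224]
```

View pics/e1.png

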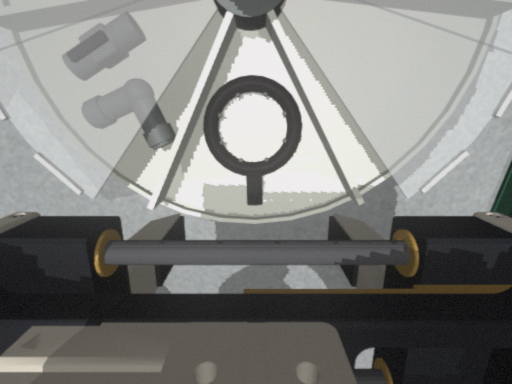

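```bash
python3 - <<'E'
from h import *
m=camera_model('wrist');s=camera_model('side')
print(tri([((252.5,125.5),m),((195+220/4,245+443/4),s)]),tri([((255,204),m),((195+112/4,245+505/4),s)]))
im=cv2.imread('pics/e1.png',0)
r=atz((252.5,125.5),m,32.5);b=atz((255,204),m,32);print(r,b,np.linalg.norm(r-b),np.degrees(np.arctan2(*(r-b)[1::-1])))
u=(r-b);u[2]=0;u/=np.linalg.norm(u);t=r-u*57;print('grasp at',t)
plan([t[0],t[1],29],np.degrees(np.arctan2(u[1],u[0])))
E
```

```text
(array([ 452.24721646, -305.05997062,   23.52975863]), np.float64(2.043510074744921)) (array([ 385.20106617, -320.35877811,   34.64730599]), np.float64(0.2144051305458642))
[ 454.23770793 -305.67786715   32.5       ] [ 384.50346593 -320.62261118   32.        ] 71.31942148850086 12.096086368696037
grasp at [ 398.50324743 -317.62231828   32.5       ]
t5.80 pos [ 392.5 -319.2  110.2] rpy [ 1.799e+02 -1.000e-01  1.040e+01] F [0.6 0.5 0.4] w91.7 j6 0.55
ROW turn [ 0.1 -0.1 -1.7] shift [ 6.1 -0.6 81.2] rows 2.0
```

{"fn": "send_rows", "kwargs": {"targets": [[[0,0,-2,6,0,20,0],[0,0,-2,6,0,40,0],[0,0,-2,6,0,55,0],[0,0,-2,6,0,62,0],[0,0,-2,6,0,66,0]]]}}

```text
time: 6.22
tool_pos: [398.0, -317.5, 42.9]
tcp_rot: [-3.141, 0.0, 0.217]
contact_force: [-1.1, -0.8, -0.1]
grip_width: 63.4
```

{"fn": "send_rows", "kwargs": {"targets": [[[0,0,0,0,0,4,0],[0,0,0,0,0,8,0],[0,0,0,0,0,12,0],[0,0,0,0,0,14,0],[0,0,0,0,0,14,0]]]}}

```text
time: 6.63
tool_pos: [397.1, -317.9, 29.4]
tcp_rot: [3.142, 0.0, 0.216]
contact_force: [-0.9, 0.2, -0.0]
grip_width: 45.9
```

```bash
python3 - <<'E'
from h import *
plan([398.5,-317.6,29],11.5)
im=snap('wrist','f1')
E
```

```text
t6.63 pos [ 397.1 -317.9   29.4] rpy [180.    0.   12.4] F [-0.9  0.2 -0. ] w45.9 j6 0.53
ROW turn [0.  0.  0.9] shift [1.5 0.  0.4] rows 0.1
```

View pics/f1.png

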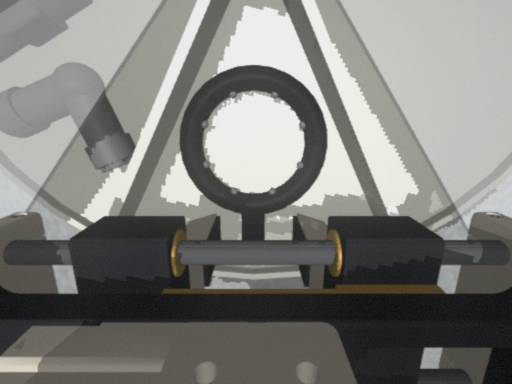

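Block sits centred between the fingers (about col 253, row 225). Closing.

{"fn": "send_rows", "kwargs": {"targets": [[[0,0,0,1,0,0,1],[0,0,0,1,0,0,1],[0,0,0,1,0,0,1],[0,0,0,1,0,0,1],[0,0,0,1,0,0,1]]]}}

```text
time: 7.1
tool_pos: [398.1, -317.7, 29.6]
tcp_rot: [3.141, -0.0, 0.216]
contact_force: [0.3, -1.1, 0.5]
grip_width: 17.1
```

{"fn": "send_rows", "kwargs": {"targets": [[[0,0,0,0,0,0,1],[0,0,0,0,0,0,1],[0,0,0,0,0,0,1],[0,0,0,0,0,-20,1],[0,0,0,0,0,-45,1]]]}}

```text
time: 7.52
tool_pos: [396.9, -316.5, 73.3]
tcp_rot: [-3.137, 0.003, 0.216]
contact_force: [0.0, 0.0, 0.3]
grip_width: 13.5
```

```bash
python3 - <<'E'
from h import *
plan([398.5,-317.6,320],11.5)
im=snap('wrist','g1')
E
```

```text
t7.52 pos [ 396.9 -316.5   73.3] rpy [-1.798e+02  1.000e-01  1.240e+01] F [0.  0.  0.3] w13.5 j6 0.53
ROW turn [-0.2  0.1  0.9] shift [   0.7    0.4 -246.7] rows 5.9
```

View pics/g1.png

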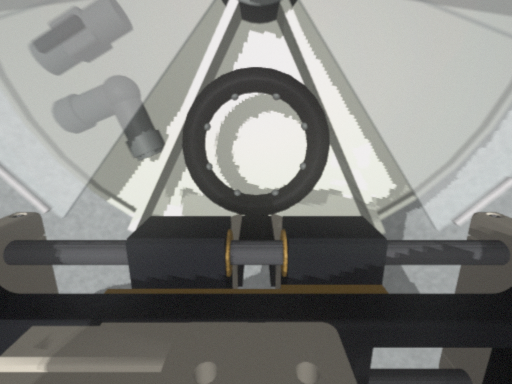

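{"fn": "send_rows", "kwargs": {"targets": [[[0,0,0,0,0,-40,1],[0,0,0,0,0,-80,1],[0,0,0,4,-20,-115,1],[0,0,4,8,-40,-150,1],[0,0,8,12,-60,-185,1]]]}}

```text
time: 7.98
tool_pos: [396.5, -255.6, 261.0]
tcp_rot: [-3.142, 0.0, 0.073]
contact_force: [1.0, -0.5, -0.8]
grip_width: 13.8
```

```bash
python3 - <<'E'
from h import *
plan([385,110,330],-8)
E
```

```text
t7.98 pos [ 396.5 -255.6  261. ] rpy [-180.     0.     4.2] F [ 1.  -0.5 -0.8] w13.8 j6 0.76
ROW turn [-0.   0.  12.2] shift [  15.1 -365.5  -69. ] rows 8.9
```

{"fn": "send_rows", "kwargs": {"targets": [[[0,0,2,0,-35,-20,1],[0,0,4,0,-70,-40,1],[0,0,6,2,-108,-55,1],[0,0,8,5,-148,-69,1],[0,0,10,8,-188,-69,1]]]}}

```text
time: 8.4
tool_pos: [391.0, -67.3, 331.1]
tcp_rot: [3.14, -0.005, -0.101]
contact_force: [1.1, 0.4, -0.4]
grip_width: 13.3
```

```bash
python3 - <<'E'
from h import *
plan([385,110,330],-8)
E
```

```text
t8.40 pos [391.  -67.3 331.1] rpy [179.9  -0.3  -5.8] F [ 1.1  0.4 -0.4] w13.3 j6 1.31
ROW turn [ 0.1 -0.3  2.2] shift [ -23.9 -175.8    0.7] rows 4.3
```

{"fn": "send_rows", "kwargs": {"targets": [[[0,0,1,-5,-35,0,1],[0,0,2,-10,-75,0,1],[0,0,2,-16,-115,0,1],[0,0,2,-20,-150,0,1],[0,0,2,-24,-175,0,1]]]}}

```text
time: 8.82
tool_pos: [383.1, 110.8, 328.5]
tcp_rot: [-3.141, -0.0, -0.131]
contact_force: [0.7, -0.2, -0.8]
grip_width: 13.4
```

{"fn": "send_rows", "kwargs": {"targets": [[[0,0,0,0,0,0,1],[0,0,0,0,0,0,1]]]}}

```text
time: 8.98
tool_pos: [383.4, 109.1, 328.4]
tcp_rot: [3.141, 0.0, -0.13]
contact_force: [0.7, 0.3, -0.3]
grip_width: 13.9
```

```bash
python3 - <<'E'
from h import *
plan([385,110,330],-8)
M={}
for n in ('wrist','scene','side'):
    M[n]=camera_model(n);snap(n,'h_'+n)
for l in ['peg1_tip','peg1_mid','rack']:
    for n in M:
        print(l,n,[(np.round(d['location'][::-1],1),round(d['conf'],2)) for d in place_of(l,n)][:5])
im=cv2.imread('pics/h_scene.png')[:,:,::-1];crop(im,(110,230,250,400),'h1c');im=cv2.imread('pics/h_side.png')[:,:,::-1];crop(im,(80,260,130,290),'h2c')
E
```

```text
t8.98 pos [383.4 109.1 328.4] rpy [180.    0.   -7.4] F [ 0.7  0.3 -0.3] w13.9 j6 1.79
ROW turn [0.  0.  0.6] shift [ 1.4 -1.1 -1.7] rows 0.1
peg1_tip wrist [(array([177.4,  47.2]), 0.98)]
peg1_tip scene [(array([283.6, 143. ]), 0.94), (array([315.6, 142.9]), 0.49), (array([253.3, 235.3]), 0.42)]
peg1_tip side [(array([212.3, 144.3]), 0.85), (array([290.2, 334.6]), 0.46), (array([264.8, 247.2]), 0.41)]
peg1_mid wrist [(array([185.8,  26.1]), 0.73)]
peg1_mid scene [(array([288.6, 151.7]), 0.63)]
peg1_mid side [(array([220. , 156.6]), 0.8)]
rack wrist [(array([179.4,  46.7]), 0.38)]
rack scene [(array([318.7, 205.1]), 0.63)]
rack side [(array([228.2, 192.3]), 0.8)]
```

View pics/h_wrist.png

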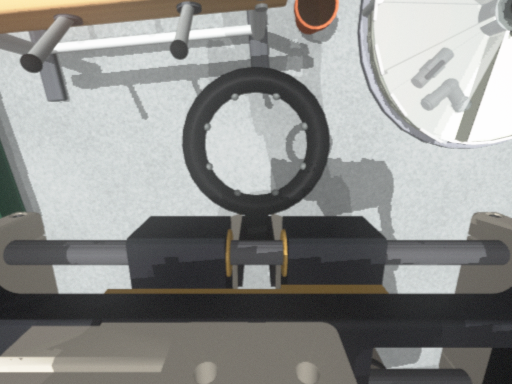

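View pics/h1c.png

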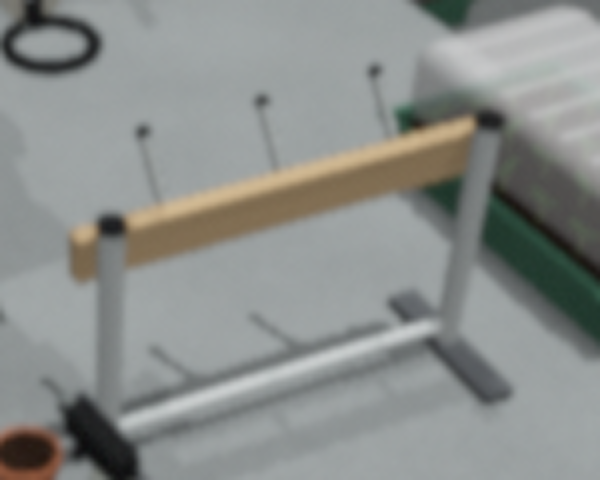

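View pics/h2c.png

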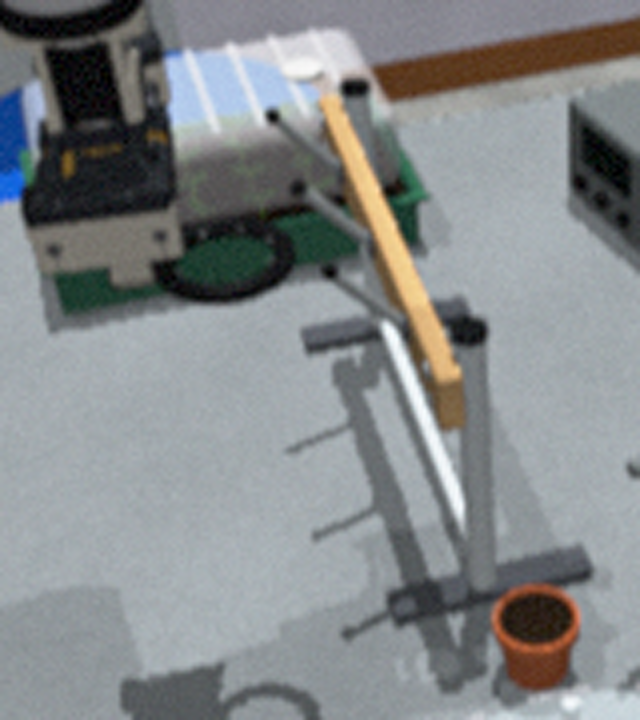

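```bash
python3 - <<'E'
from h import *
M={n:camera_model(n) for n in ('wrist','scene','side')}
T=[[('wrist',180,48),('scene',285.5,142.75),('side',212,148)],[('wrist',31,61),('scene',315.25,135),('side',204.5,127)],[('scene',343.75,127.5),('side',197.75,109)]]
for t in T:
    print(np.round(tri([(x[1:],M[x[0]]) for x in t])[0],1),round(tri([(x[1:],M[x[0]]) for x in t])[1],1),[np.round(atz(x[1:],M[x[0]],272)[:2],1) for x in t])
p,R,o=pose()
r=atz((256,141),M['wrist'],p[2]+3);print('ring in tool',R.inv().apply(r-p))
E
```

```text
[508.1 148.8 272.2] 3.4 [array([509.1, 146.5]), array([506.4, 153. ]), array([506.3, 146.8])]
[513.9 259.7 271.6] 3.2 [array([515.2, 257.4]), array([511.7, 263.4]), array([511.9, 256.2])]
[517.  373.6 270.1] 0.7 [array([516.5, 374.7]), array([516.5, 365.7])]
ring in tool [57.10464062  0.53687978 -2.99507956]
```

```bash
python3 - <<'E'
from h import *
plan([451,151,315],-3)
E
```

```text
t9.58 pos [383.9 107.9 328.5] rpy [180.   -0.   -7.7] F [ 0.2  0.9 -1.1] w13.4 j6 1.79
ROW turn [ 0.  -0.  -4.7] shift [ 60.8 -51.7  13.5] rows 1.9
```

{"fn": "send_rows", "kwargs": {"targets": [[[0,0,-2,20,-17,4,1],[0,0,-4.5,40,-34,9,1],[0,0,-4.5,55,-46,13,1],[0,0,-4.5,61,-52,13,1],[0,0,-4.5,61,-52,13,1]]]}}

```text
time: 10.0
tool_pos: [451.9, 152.1, 314.8]
tcp_rot: [3.141, 0.001, -0.054]
contact_force: [-0.1, -0.0, -1.3]
grip_width: 13.3
```

```bash
python3 - <<'E'
from h import *
plan([451,151,315],-3)
m=camera_model('wrist');snap('wrist','i1')
print(proj([508,148.5,272],m))
E
```

```text
t10.00 pos [451.9 152.1 314.8] rpy [ 1.8e+02  1.0e-01 -3.1e+00] F [-0.1 -0.  -1.3] w13.3 j6 1.79
ROW turn [ 0.   0.1 -0.1] shift [-0.8  1.2 -0.2] rows 0.0
[256.02932965 136.593103  ]
```

View pics/i1.png

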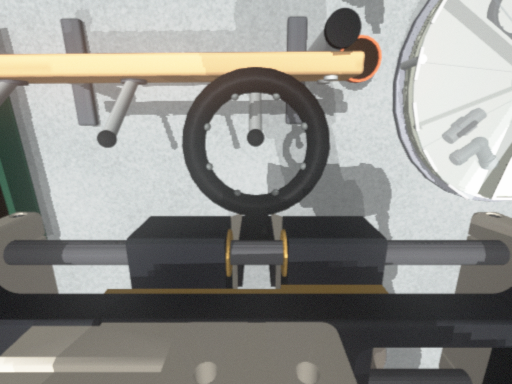

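{"fn": "send_rows", "kwargs": {"targets": [[[0,0,0,-1,0,15,1],[0,0,0,-1,0,30,1],[0,0,0,-1,0,45,1],[0,0,0,-1,0,57,1],[0,0,0,-1,0,61,1]]]}}

```text
time: 10.47
tool_pos: [449.2, 151.0, 253.9]
tcp_rot: [3.141, 0.0, -0.055]
contact_force: [1.1, 0.3, 2.2]
grip_width: 13.7
```

```bash
python3 - <<'E'
from h import *
plan([451,151,253],-3)
m=camera_model('wrist');snap('wrist','i2')
im=snap('side','i3');crop(im,(80,260,130,290),'i3c');im=snap('scene','i4');crop(im,(90,230,240,390),'i4c')
E
```

```text
t10.47 pos [449.2 151.  253.9] rpy [180.    0.   -3.1] F [1.1 0.3 2.2] w13.7 j6 1.79
ROW turn [ 0.   0.  -0.1] shift [ 1.8 -0.1  0.9] rows 0.0
```

View pics/i2.png

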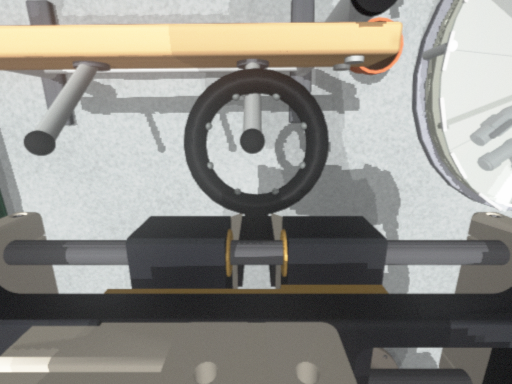

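View pics/i4c.png

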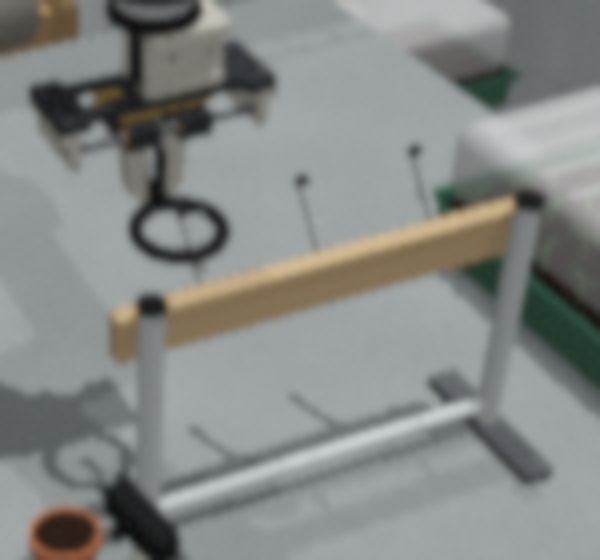

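{"fn": "send_rows", "kwargs": {"targets": [[[0,0,0,0,0,3,0.2],[0,0,0,0,0,3,0.2],[0,0,0,0,0,3,0.2],[0,0,0,0,0,3,0.2],[0,0,0,0,0,3,0]]]}}

```text
time: 11.03
tool_pos: [450.2, 151.6, 251.6]
tcp_rot: [3.142, -0.0, -0.054]
contact_force: [0.4, 0.7, -0.1]
grip_width: 39.6
```

```bash
python3 - <<'E'
from h import *
plan([400,120,300],-3)
snap('wrist','j2')
im=snap('side','j3');crop(im,(80,260,130,290),'j3c');im=snap('scene','j4');crop(im,(90,230,240,390),'j4c')
E
```

```text
t11.03 pos [450.2 151.6 251.6] rpy [180.   -0.   -3.1] F [ 0.4  0.7 -0.1] w39.6 j6 1.79
ROW turn [ 0.  -0.  -0.1] shift [-48.4  34.3 -48.4] rows 1.8
```

View pics/j2.png

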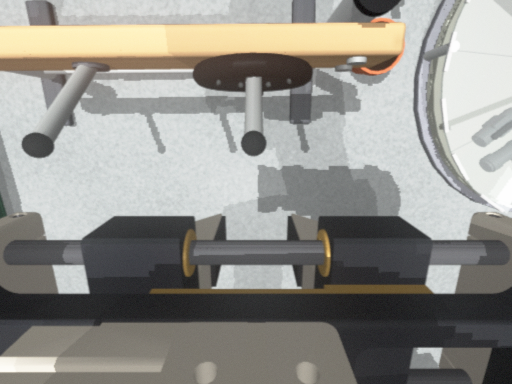

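View pics/j3c.png

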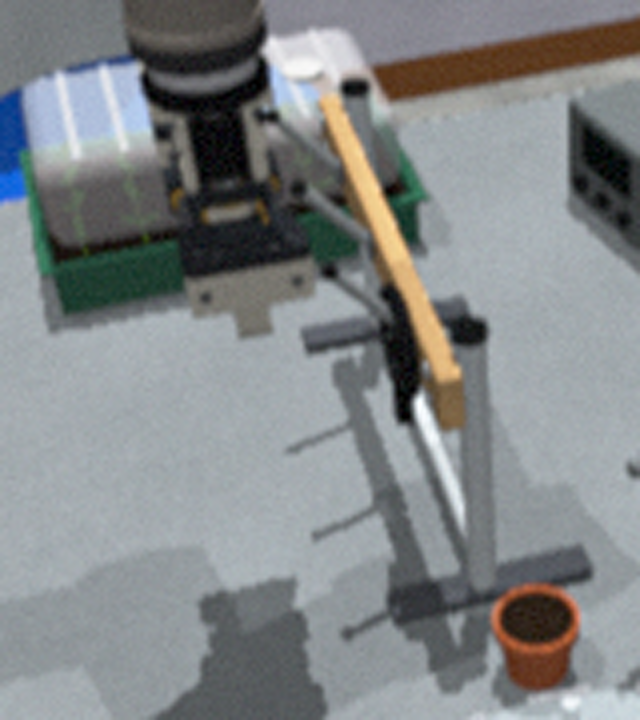

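View pics/j4c.png

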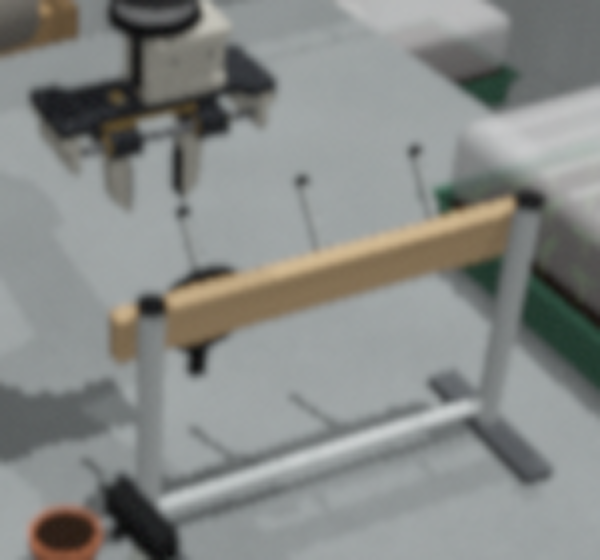

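{"fn": "send_rows", "kwargs": {"targets": [[[0,0,0,-10,10,-20,-0.2],[0,0,0,-30,35,-40,-0.5],[0,0,4,-45,75,-50,-1],[0,0,10,-50,115,-50,-1],[0,0,16,-50,155,-50,-1]]]}}

```text
time: 11.6
tool_pos: [390.6, -1.3, 302.6]
tcp_rot: [-3.141, -0.002, -0.336]
contact_force: [0.3, 0.0, -1.3]
grip_width: 74.5
```

```bash
python3 - <<'E'
from h import *
plan([556,-283,160],-75)
im=snap('scene','k1');im2=snap('side','k2');crop(im,(190,310,95,245),'k1c');crop(im2,(245,384,195,395),'k2c')
E
```

```text
t11.60 pos [390.6  -1.3 302.6] rpy [-1.80e+02 -1.00e-01 -1.93e+01] F [ 0.3  0.  -1.3] w74.5 j6 1.71
ROW turn [-0.1 -0.1 55.7] shift [248.8 211.4 143.1] rows 8.5
```

View pics/k2c.png

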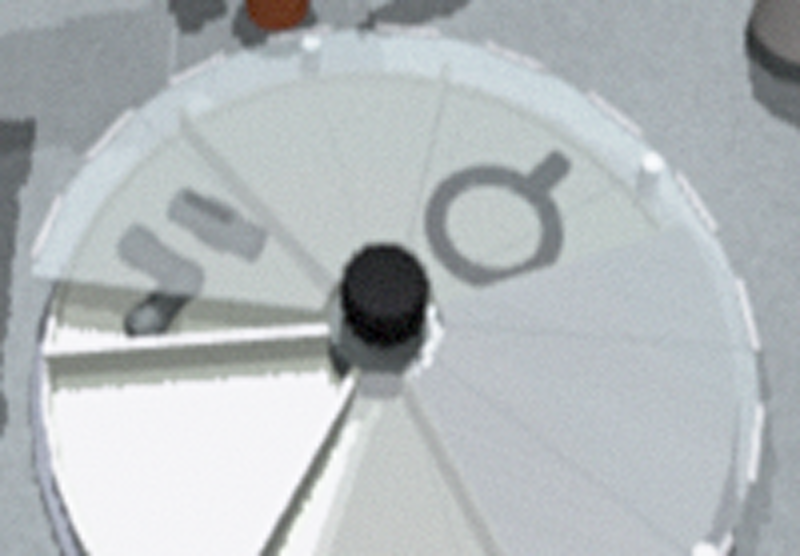

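View pics/k1c.png

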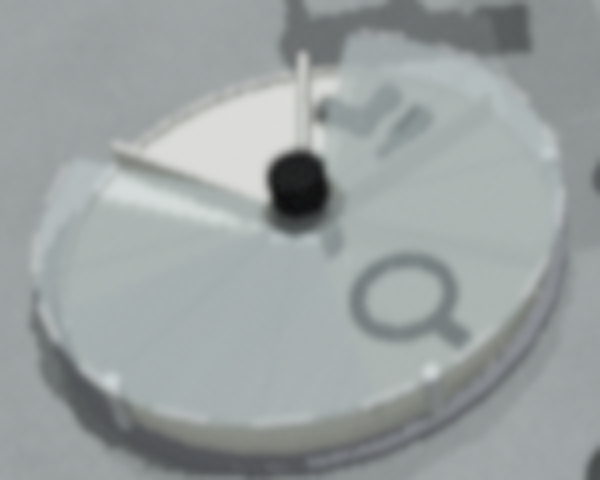

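{"fn": "send_rows", "kwargs": {"targets": [[[0,0,6,27,23,10,-1],[0,0,12,54,46,20,-1],[0,0,18,81,70,40,-1],[0,0,24,108,93,60,-1],[0,0,30,136,116,75,-1]]]}}

```text
time: 12.12
tool_pos: [482.7, -155.4, 225.0]
tcp_rot: [3.141, 0.001, -0.861]
contact_force: [0.7, 0.6, -0.1]
grip_width: 91.8
```

```bash
python3 - <<'E'
from h import *
plan([556,-283,150],-75)
E
```

```text
t12.12 pos [ 482.7 -155.4  225. ] rpy [ 1.80e+02  1.00e-01 -4.94e+01] F [ 0.7  0.6 -0.1] w91.8 j6 1.97
ROW turn [ 0.   0.1 25.6] shift [144.7  27.5  74.8] rows 4.0
```

{"fn": "send_rows", "kwargs": {"targets": [[[0,0,6,35,7,18,-1],[0,0,12,72,14,36,-1],[0,0,18,108,20,54,-1],[0,0,25,138,26,70,-1],[0,0,25,145,27,75,-1]]]}}

```text
time: 12.53
tool_pos: [557.5, -284.7, 147.6]
tcp_rot: [3.139, 0.002, -1.301]
contact_force: [-0.3, 0.7, 0.2]
grip_width: 91.9
```

{"fn": "send_rows", "kwargs": {"targets": [[[0,0,0,0,0,25,-1],[0,0,0,0,0,45,-1],[0,0,0,0,0,60,-1],[0,0,0,0,0,70,-1],[0,0,0,0,0,73,-1]]]}}

```text
time: 12.95
tool_pos: [556.2, -280.5, 76.8]
tcp_rot: [3.14, 0.003, -1.292]
contact_force: [0.2, -0.2, -0.4]
grip_width: 91.8
```

```bash
python3 - <<'E'
from h import *
plan([556,-283,77],-75)
snap('wrist','l1')
E
```

```text
t12.95 pos [ 556.2 -280.5   76.8] rpy [ 1.799e+02  1.000e-01 -7.400e+01] F [ 0.2 -0.2 -0.4] w91.8 j6 2.27
ROW turn [0.1 0.1 1. ] shift [ 2.3  0.9 -0.2] rows 0.1
```

View pics/l1.png

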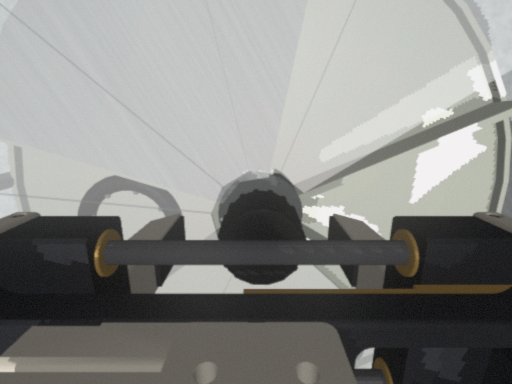

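Knob (col 260) is between the fingers. Close, then turn +165° (negative about tool z).

{"fn": "send_rows", "kwargs": {"targets": [[[0,0,0,2,1,0,1],[0,0,0,2,1,0,1],[0,0,0,2,1,0,1],[0,0,0,2,1,0,1],[0,0,0,2,1,0,1]]]}}

```text
time: 13.42
tool_pos: [556.6, -284.3, 79.2]
tcp_rot: [-3.141, -0.001, -1.294]
contact_force: [0.7, 0.2, -0.2]
grip_width: 62.9
```

{"fn": "send_rows", "kwargs": {"targets": [[[0,0,0,0,0,0,1],[0,0,0,0,0,0,1],[0,0,0,0,0,0,1],[0,0,0,0,0,0,1],[0,0,-5,0,0,0,1]]]}}

```text
time: 13.83
tool_pos: [554.5, -284.5, 78.6]
tcp_rot: [3.138, 0.001, -1.207]
contact_force: [-6.4, -0.8, 4.7]
grip_width: 45.5
```

{"fn": "send_rows", "kwargs": {"targets": [[[0,0,-7,0,0,0,1],[0,0,-14,0,0,0,1],[0,0,-21,0,0,0,1],[0,0,-28,0,0,0,1],[0,0,-35,0,0,0,1]]]}}

```text
time: 14.25
tool_pos: [554.9, -284.2, 78.6]
tcp_rot: [3.14, 0.003, -0.589]
contact_force: [-4.8, -0.0, 3.6]
grip_width: 45.2
```

{"fn": "send_rows", "kwargs": {"targets": [[[0,0,-7,0,0,0,1],[0,0,-14,0,0,0,1],[0,0,-21,0,0,0,1],[0,0,-28,0,0,0,1],[0,0,-35,0,0,0,1]]]}}

```text
time: 14.67
tool_pos: [555.1, -283.8, 78.5]
tcp_rot: [-3.141, 0.003, 0.022]
contact_force: [-6.1, 1.9, 3.6]
grip_width: 45.5
```

{"fn": "send_rows", "kwargs": {"targets": [[[0,0,-7,0,0,0,1],[0,0,-14,0,0,0,1],[0,0,-21,0,0,0,1],[0,0,-28,0,0,0,1],[0,0,-35,0,0,0,1]]]}}

```text
time: 15.08
tool_pos: [555.0, -283.3, 78.5]
tcp_rot: [-3.139, 0.002, 0.632]
contact_force: [-6.5, 4.5, 3.8]
grip_width: 45.3
```

{"fn": "send_rows", "kwargs": {"targets": [[[0,0,-7,0,0,0,1],[0,0,-14,0,0,0,1],[0,0,-21,0,0,0,1],[0,0,-28,0,0,0,1],[0,0,-35,0,0,0,1]]]}}

```text
time: 15.5
tool_pos: [554.5, -282.9, 78.5]
tcp_rot: [-3.137, -0.001, 1.243]
contact_force: [-9.1, 5.4, 5.8]
grip_width: 45.4
```

{"fn": "send_rows", "kwargs": {"targets": [[[0,0,-7,0,0,0,1],[0,0,-14,0,0,0,1],[0,0,-18,0,0,0,1],[0,0,-20,0,0,0,1],[0,0,-20,0,0,0,1]]]}}

```text
time: 15.92
tool_pos: [554.2, -282.8, 78.4]
tcp_rot: [-3.137, -0.003, 1.588]
contact_force: [-8.7, 3.6, 5.3]
grip_width: 45.7
```

```bash
python3 - <<'E'
from h import *
plan([556,-283,77],90)
im=snap('scene','m1');im2=snap('side','m2');crop(im,(190,310,95,245),'m1c');crop(im2,(245,384,195,395),'m2c')
E
```

```text
t15.92 pos [ 554.2 -282.8   78.4] rpy [-179.7   -0.2   91. ] F [-8.7  3.6  5.3] w45.7 j6 -0.61
ROW turn [-0.3 -0.2  1. ] shift [-0.2  1.8  1.4] rows 0.1
```

View pics/m2c.png

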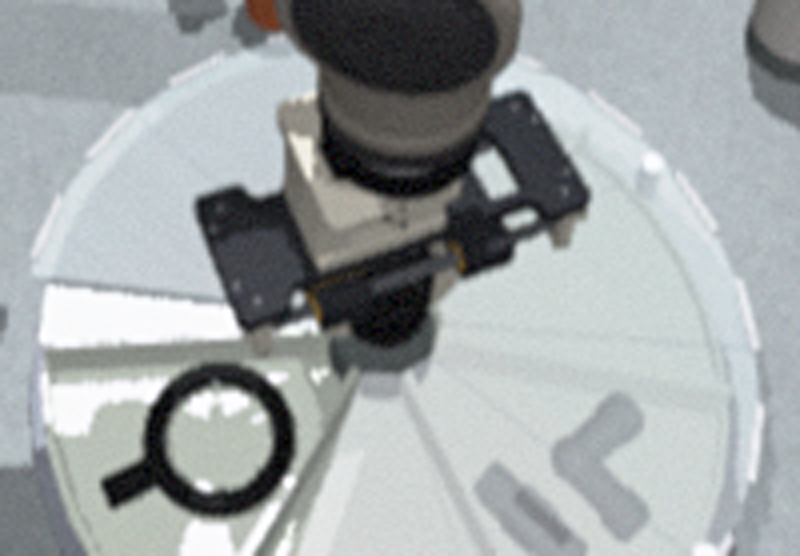

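{"fn": "send_rows", "kwargs": {"targets": [[[0,0,0,0,0,0,-1],[0,0,0,0,0,0,-1],[0,0,0,0,0,0,-1],[0,0,0,0,0,-40,-1],[0,0,0,0,0,-70,-1]]]}}

```text
time: 16.43
tool_pos: [556.0, -283.8, 148.7]
tcp_rot: [-3.14, -0.001, 1.586]
contact_force: [1.6, -1.5, 1.2]
grip_width: 74.6
```

```bash
python3 - <<'E'
from h import *
plan([391,-318,110],12)
E
```

```text
t16.43 pos [ 556.  -283.8  148.7] rpy [-1.799e+02 -1.000e-01  9.090e+01] F [ 1.6 -1.5  1.2] w74.6 j6 -0.61
ROW turn [-0.1  0.  78.9] shift [ -31.7 -165.4   39. ] rows 11.0
```

{"fn": "send_rows", "kwargs": {"targets": [[[0,0,7,-3,-15,0,-1],[0,0,14,-6,-30,0,-1],[0,0,21,-9,-45,0,-1],[0,0,28,-12,-60,0,-1],[0,0,35,-15,-75,0,-1]]]}}

```text
time: 16.85
tool_pos: [481.2, -300.5, 148.7]
tcp_rot: [3.141, 0.0, 0.969]
contact_force: [0.1, -0.8, 1.3]
grip_width: 91.7
```

```bash
python3 - <<'E'
from h import *
plan([391,-318,110],12)
E
```

```text
t16.85 pos [ 481.2 -300.5  148.7] rpy [180.    0.   55.5] F [ 0.1 -0.8  1.3] w91.7 j6 -0.09
ROW turn [ 0.  -0.  43.5] shift [-65.4 -64.5  38.6] rows 6.1
```

{"fn": "send_rows", "kwargs": {"targets": [[[0,0,7,-13,-13,5,-1],[0,0,14,-26,-26,12,-1],[0,0,21,-39,-39,20,-1],[0,0,28,-53,-52,28,-1],[0,0,35,-65,-65,38,-1]]]}}

```text
time: 17.27
tool_pos: [390.9, -318.3, 110.7]
tcp_rot: [3.14, -0.001, 0.358]
contact_force: [0.2, -0.7, -1.0]
grip_width: 91.5
```

{"fn": "send_rows", "kwargs": {"targets": [[[0,0,5,0,0,0,-1],[0,0,8,0,0,0,-1],[0,0,8,0,0,0,-1],[0,0,8,0,0,0,-1]]]}}

```text
time: 17.6
tool_pos: [391.6, -317.9, 110.7]
tcp_rot: [3.141, -0.0, 0.226]
contact_force: [-0.7, 0.4, -0.6]
grip_width: 91.7
```

```bash
python3 - <<'E'
from h import *
plan([391,-318,110],12)
snap('wrist','n1')
E
```

```text
t17.60 pos [ 391.6 -317.9  110.7] rpy [180.  -0.  13.] F [-0.7  0.4 -0.6] w91.7 j6 0.51
ROW turn [ 0. -0.  1.] shift [-0.6 -0.   0.7] rows 0.1
```

View pics/n1.png

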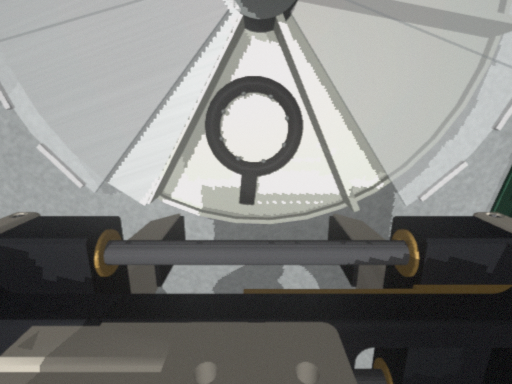

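```bash
python3 - <<'E'
from h import *
m=camera_model('wrist')
r=atz((254,125.5),m,32.5);b=atz((247.5,204),m,32);print(r,b,np.linalg.norm(r-b),np.degrees(np.arctan2(*(r-b)[1::-1])))
u=(r-b);u[2]=0;u/=np.linalg.norm(u);t=r-u*57;print('grasp at',t)
plan([t[0],t[1],29.5],np.degrees(np.arctan2(u[1],u[0])))
E
```

```text
[ 452.80619771 -302.74877721   32.5       ] [ 381.7981746  -312.76098878   32.        ] 71.71215884902107 8.025860567460885
grasp at [ 396.36450405 -310.70711985   32.5       ]
t17.65 pos [ 391.6 -317.8  110.7] rpy [180.  -0.  13.] F [-0.3 -0.2  0.6] w91.7 j6 0.51
ROW turn [ 0. -0.  5.] shift [ 6.2 -5.9 81.2] rows 2.0
```

{"fn": "send_rows", "kwargs": {"targets": [[[0,0,5,6,-6,20,0],[0,0,5,6,-6,40,0],[0,0,5,6,-6,55,0],[0,0,5,6,-6,62,0],[0,0,5,6,-6,66,0]]]}}

```text
time: 18.07
tool_pos: [395.8, -310.0, 43.6]
tcp_rot: [-3.14, 0.001, 0.139]
contact_force: [-0.2, -0.3, -0.6]
grip_width: 62.8
```

{"fn": "send_rows", "kwargs": {"targets": [[[0,0,0,0,0,4,0],[0,0,0,0,0,8,0],[0,0,0,0,0,12,0],[0,0,0,0,0,14,0],[0,0,0,0,0,14,0]]]}}

```text
time: 18.48
tool_pos: [395.8, -310.4, 30.4]
tcp_rot: [-3.142, 0.0, 0.138]
contact_force: [-0.7, 0.5, -0.1]
grip_width: 45.9
```

```bash
python3 - <<'E'
from h import *
plan([396.4,-310.7,29.5],8)
im=snap('wrist','o1')
E
```

```text
t18.48 pos [ 395.8 -310.4   30.4] rpy [-180.     0.     7.9] F [-0.7  0.5 -0.1] w45.9 j6 0.62
ROW turn [-0.   0.  -0.1] shift [0.5 0.4 0.9] rows 0.0
```

View pics/o1.png

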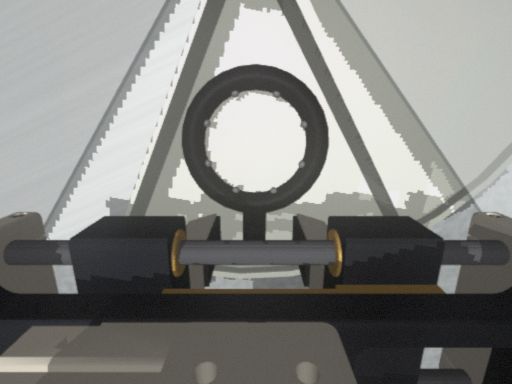

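Aligned again (block at col 255). Close and lift.

{"fn": "send_rows", "kwargs": {"targets": [[[0,0,0,0,0,1,1],[0,0,0,0,0,1,1],[0,0,0,0,0,1,1],[0,0,0,0,0,1,1],[0,0,0,0,0,1,1]]]}}

```text
time: 18.95
tool_pos: [395.9, -310.5, 29.6]
tcp_rot: [3.141, -0.0, 0.138]
contact_force: [0.2, 0.2, 0.2]
grip_width: 16.8
```

{"fn": "send_rows", "kwargs": {"targets": [[[0,0,0,0,0,0,1],[0,0,0,0,0,0,1],[0,0,0,0,0,0,1],[0,0,0,0,0,-20,1],[0,0,0,0,0,-45,1]]]}}

```text
time: 19.37
tool_pos: [394.7, -309.3, 73.3]
tcp_rot: [-3.138, 0.003, 0.138]
contact_force: [0.0, 0.6, -0.2]
grip_width: 13.6
```

```bash
python3 - <<'E'
from h import *
plan([385,200,330],-3)
im=snap('wrist','p1')
E
```

```text
t19.37 pos [ 394.7 -309.3   73.3] rpy [-179.8    0.2    7.9] F [ 0.   0.6 -0.2] w13.6 j6 0.62
ROW turn [-0.2  0.2 10.9] shift [  59.4 -506.8 -254.8] rows 13.7
```

View pics/p1.png

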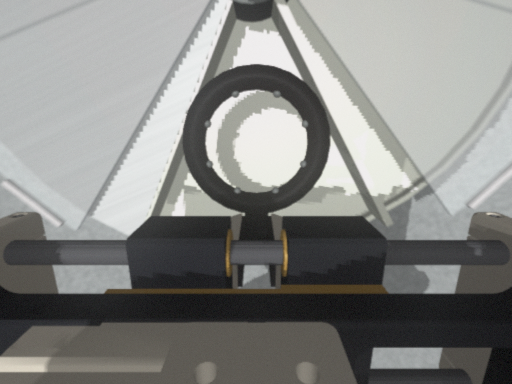

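{"fn": "send_rows", "kwargs": {"targets": [[[0,0,0,0,0,-40,1],[0,0,0,0,0,-80,1],[0,0,0,2,-20,-115,1],[0,0,3,4,-40,-150,1],[0,0,5,6,-60,-185,1]]]}}

```text
time: 19.83
tool_pos: [393.1, -249.3, 261.1]
tcp_rot: [3.141, -0.0, 0.047]
contact_force: [1.2, -1.0, -0.2]
grip_width: 13.5
```

```bash
python3 - <<'E'
from h import *
plan([385,200,330],-3)
E
```

```text
t19.83 pos [ 393.1 -249.3  261.1] rpy [180.   -0.    2.7] F [ 1.2 -1.  -0.2] w13.5 j6 0.79
ROW turn [ 0.  -0.   5.7] shift [  13.  -449.2  -69. ] rows 10.9
```

{"fn": "send_rows", "kwargs": {"targets": [[[0,0,1,0,-35,-20,1],[0,0,2,0,-70,-40,1],[0,0,3,2,-108,-55,1],[0,0,4,5,-148,-69,1],[0,0,5,8,-188,-69,1]]]}}

```text
time: 20.25
tool_pos: [392.6, -60.9, 331.1]
tcp_rot: [3.14, -0.005, -0.039]
contact_force: [1.1, 0.4, -0.1]
grip_width: 13.4
```

{"fn": "send_rows", "kwargs": {"targets": [[[0,0,0,0,-38,0,1],[0,0,0,0,-78,0,1],[0,0,0,2,-118,0,1],[0,0,0,4,-158,0,1],[0,0,0,5,-198,0,1]]]}}

```text
time: 20.67
tool_pos: [404.0, 137.7, 328.6]
tcp_rot: [3.142, -0.001, -0.037]
contact_force: [0.4, -0.3, -0.3]
grip_width: 13.7
```

```bash
python3 - <<'E'
from h import *
plan([457,261.5,315],-3)
E
```

```text
t20.67 pos [404.  137.7 328.6] rpy [180.   -0.   -2.1] F [ 0.4 -0.3 -0.3] w13.7 j6 1.76
ROW turn [ 0.  -0.   0.9] shift [  48.3 -125.7   13.6] rows 3.2
```

{"fn": "send_rows", "kwargs": {"targets": [[[0,0,1,12,-35,0,1],[0,0,1,24,-70,5,1],[0,0,1,38,-105,10,1],[0,0,1,46,-122,13,1],[0,0,1,48,-126,13,1]]]}}

```text
time: 21.08
tool_pos: [457.3, 262.5, 313.7]
tcp_rot: [3.141, 0.002, -0.051]
contact_force: [-0.6, 0.1, 0.1]
grip_width: 13.5
```

{"fn": "send_rows", "kwargs": {"targets": [[[0,0,0,0,0,0,1]]]}}

```text
time: 21.17
tool_pos: [457.0, 260.6, 314.5]
tcp_rot: [3.141, 0.002, -0.053]
contact_force: [-0.4, -1.3, 0.2]
grip_width: 13.8
```

```bash
python3 - <<'E'
from h import *
plan([457,261.5,315],-3)
snap('wrist','q1')
E
```

```text
t21.17 pos [457.  260.6 314.5] rpy [ 1.799e+02  1.000e-01 -3.000e+00] F [-0.4 -1.3  0.2] w13.8 j6 2.00
ROW turn [ 0.1  0.1 -0. ] shift [-0.  -0.9 -0.5] rows 0.0
```

View pics/q1.png

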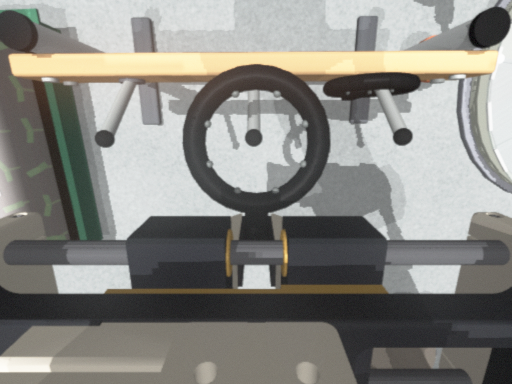

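{"fn": "send_rows", "kwargs": {"targets": [[[0,0,0,0,0,15,1],[0,0,0,-1,0,30,1],[0,0,0,-1,0,45,1],[0,0,0,-1,0,58,1],[0,0,0,-1,0,63,1]]]}}

```text
time: 21.63
tool_pos: [455.1, 258.1, 251.4]
tcp_rot: [3.14, 0.002, -0.056]
contact_force: [-0.8, -0.1, -0.2]
grip_width: 13.7
```

```bash
python3 - <<'E'
from h import *
plan([457,261.5,251],-3)
snap('wrist','r1')
E
```

```text
t21.63 pos [455.1 258.1 251.4] rpy [ 1.799e+02  1.000e-01 -3.200e+00] F [-0.8 -0.1 -0.2] w13.7 j6 2.00
ROW turn [ 0.1  0.1 -0.2] shift [ 1.7 -3.5  0.4] rows 0.1
```

View pics/r1.png

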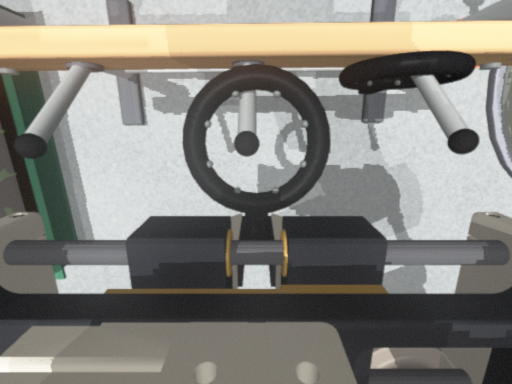

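{"fn": "send_rows", "kwargs": {"targets": [[[0,0,0,0,0,0,0.2],[0,0,0,0,0,0,0.2],[0,0,0,0,0,0,0.2],[0,0,0,0,0,0,0.2],[0,0,0,0,0,0,0]]]}}

```text
time: 22.1
tool_pos: [456.2, 259.9, 253.1]
tcp_rot: [-3.141, -0.001, -0.054]
contact_force: [0.1, -0.6, 0.7]
grip_width: 39.2
```

{"fn": "send_rows", "kwargs": {"targets": [[[0,0,0,-10,10,-20,-0.2],[0,0,0,-30,35,-40,-0.5],[0,0,0,-45,75,-50,-1],[0,0,0,-48,115,-50,-1],[0,0,0,-48,155,-50,-1]]]}}

```text
time: 22.52
tool_pos: [398.6, 106.9, 303.7]
tcp_rot: [-3.141, -0.003, -0.052]
contact_force: [1.6, 0.1, -0.2]
grip_width: 72.2
```

```bash
python3 - <<'E'
from h import *
plan([390,-50,302],-20)
im=snap('side','s3');crop(im,(80,260,130,290),'s3c');im=snap('scene','s4');crop(im,(90,230,240,390),'s4c')
E
```

```text
t22.52 pos [398.6 106.9 303.7] rpy [-180.    -0.2   -3. ] F [ 1.6  0.1 -0.2] w72.2 j6 1.70
ROW turn [-0.  -0.2 17. ] shift [ -0.5 157.1   1.7] rows 3.8
```

View pics/s3c.png

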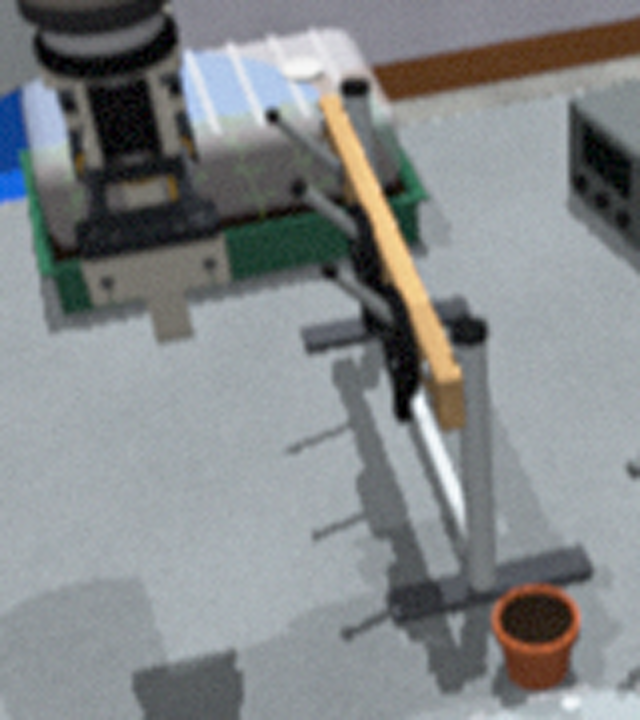

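View pics/s4c.png

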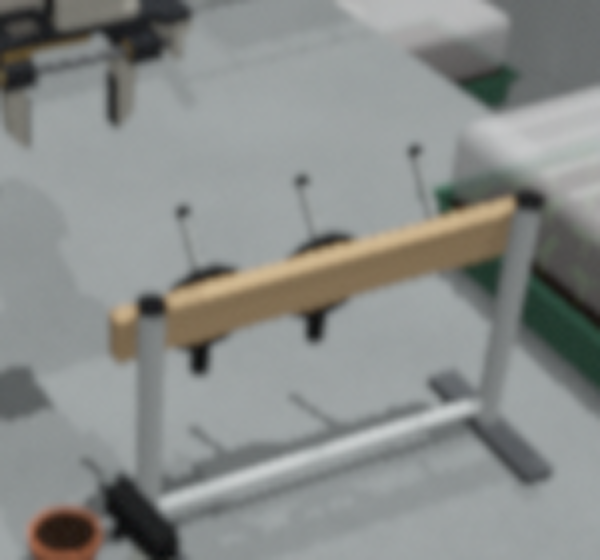

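{"fn": "send_rows", "kwargs": {"targets": [[[0,0,3,0,38,0,-1],[0,0,7,0,78,0,-1],[0,0,12,5,118,0,-1],[0,0,17,12,155,0,-1],[0,0,22,20,192,5,-1]]]}}

```text
time: 23.03
tool_pos: [409.7, -86.6, 298.7]
tcp_rot: [-3.141, -0.003, -0.442]
contact_force: [1.6, 0.2, 0.3]
grip_width: 91.9
```

```bash
python3 - <<'E'
from h import *
plan([530,-265,210],-30)
im=snap('scene','t4');crop(im,(190,310,95,245),'t4c')
im=snap('side','t5');crop(im,(245,384,195,395),'t5c')
E
```

```text
t23.03 pos [409.7 -86.6 298.7] rpy [-180.    -0.2  -25.3] F [1.6 0.2 0.3] w91.9 j6 1.62
ROW turn [-0.  -0.2  4.7] shift [184.8 109.8  89.2] rows 5.6
```

View pics/t4c.png

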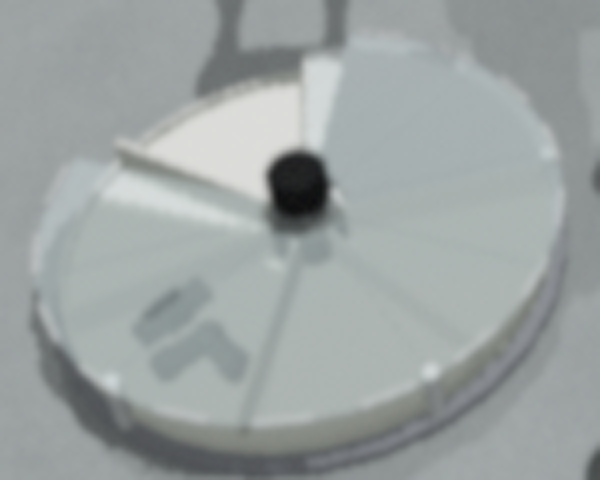

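View pics/t5c.png

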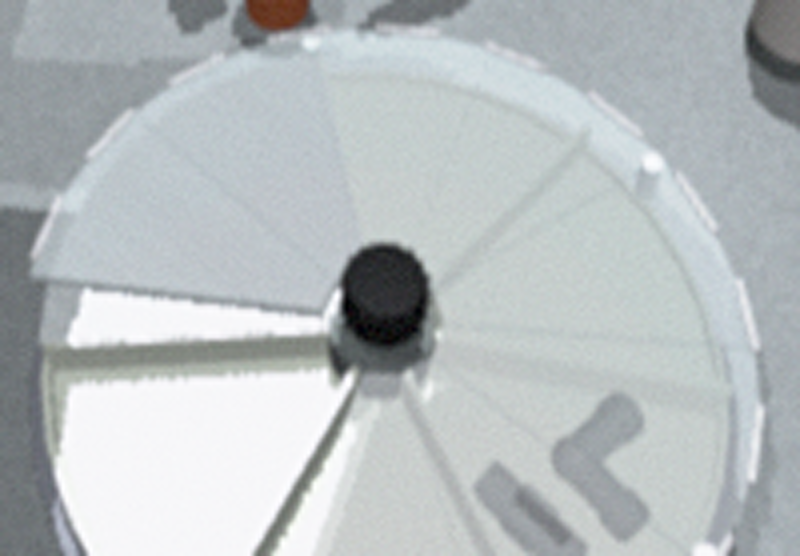

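```bash
python3 - <<'E'
from h import *
M={n:camera_model(n) for n in ('scene','side')}
c=np.array([555.3,-283])
for nm,n,a,z in [('w1','scene',(95+303/4,190+58/4),56),('w1','side',(195+47/4,245+347/4),56),('w2','scene',(95+120/4,190+143/4),56),('b2','side',(195+325/4,245+75/4),56),('w3','side',(195+588/4,245+133/4),56),('w4s','scene',(95+243/4,190+430/4),56)]:
    P=atz(a,M[n],z)[:2]-c;print(nm,n,np.round(P+c,1),round(np.linalg.norm(P)),round(np.degrees(np.arctan2(P[1],P[0]))%360,1))
E
```

```text
w1 scene [ 378.5 -229.9] 185 163.3
w1 side [ 373.2 -233.6] 189 164.8
w2 scene [ 410.8 -396.8] 184 218.2
b2 side [ 588.5 -115.1] 171 78.8
w3 side [ 726.6 -214.4] 185 21.8
w4s scene [ 732.9 -378.1] 201 331.8
```

{"fn": "send_rows", "kwargs": {"targets": [[[0,0,1,33,20,8,-1],[0,0,2,66,40,20,-1],[0,0,3,100,60,40,-1],[0,0,4,134,80,62,-1],[0,0,5,166,98,80,-1]]]}}

```text
time: 23.55
tool_pos: [516.5, -240.8, 218.9]
tcp_rot: [-3.141, -0.0, -0.525]
contact_force: [0.4, -1.4, 0.2]
grip_width: 91.6
```

```bash
python3 - <<'E'
from h import *
plan([555.5,-283,150],-30)
E
```

```text
t23.55 pos [ 516.5 -240.8  218.9] rpy [-180.    -0.   -30.1] F [ 0.4 -1.4  0.2] w91.6 j6 1.52
ROW turn [-0.  -0.  -0.1] shift [54.9 17.  68.9] rows 2.2
```

{"fn": "send_rows", "kwargs": {"targets": [[[0,0,0,20,6,20,-1],[0,0,0,40,12,40,-1],[0,0,0,52,17,60,-1],[0,0,0,55,17,69,-1],[0,0,0,55,17,69,-1]]]}}

```text
time: 23.97
tool_pos: [553.8, -281.3, 148.0]
tcp_rot: [-3.141, 0.005, -0.525]
contact_force: [-0.4, -0.0, -0.3]
grip_width: 92.0
```

{"fn": "send_rows", "kwargs": {"targets": [[[0,0,0,0,0,25,-1],[0,0,0,0,0,45,-1],[0,0,0,0,0,60,-1],[0,0,0,0,0,70,-1],[0,0,0,0,0,72,-1]]]}}

```text
time: 24.38
tool_pos: [553.8, -281.4, 78.5]
tcp_rot: [-3.141, 0.002, -0.525]
contact_force: [-1.3, -0.1, -0.1]
grip_width: 92.0
```

```bash
python3 - <<'E'
from h import *
plan([555.5,-283,78],-30)
snap('wrist','u1')
E
```

```text
t24.38 pos [ 553.8 -281.4   78.5] rpy [-1.80e+02  1.00e-01 -3.01e+01] F [-1.3 -0.1 -0.1] w92.0 j6 1.50
ROW turn [-0.   0.1 -0.1] shift [2.3 0.6 0.5] rows 0.1
```

{"fn": "send_rows", "kwargs": {"targets": [[[0,0,0,1,1,0,1],[0,0,0,1,1,0,1],[0,0,0,1,1,0,1],[0,0,0,1,1,0,1],[0,0,0,1,1,0,1]]]}}

```text
time: 24.85
tool_pos: [554.8, -284.3, 79.5]
tcp_rot: [3.141, -0.001, -0.526]
contact_force: [0.1, -0.1, 0.6]
grip_width: 63.1
```

{"fn": "send_rows", "kwargs": {"targets": [[[0,0,0,0,0,0,1],[0,0,0,0,0,0,1],[0,0,0,0,0,0,1],[0,0,0,0,0,0,1],[0,0,0,0,0,0,1]]]}}

```text
time: 25.27
tool_pos: [554.6, -284.0, 78.9]
tcp_rot: [-3.141, -0.0, -0.526]
contact_force: [-0.0, -0.2, 0.8]
grip_width: 45.5
```

{"fn": "send_rows", "kwargs": {"targets": [[[0,0,-7,0,0,0,1],[0,0,-14,0,0,0,1],[0,0,-21,0,0,0,1],[0,0,-28,0,0,0,1],[0,0,-35,0,0,0,1]]]}}

```text
time: 25.68
tool_pos: [554.8, -283.7, 78.9]
tcp_rot: [-3.141, -0.0, 0.091]
contact_force: [0.8, 2.5, 1.4]
grip_width: 45.4
```

{"fn": "send_rows", "kwargs": {"targets": [[[0,0,-7,0,0,0,1],[0,0,-14,0,0,0,1],[0,0,-21,0,0,0,1],[0,0,-28,0,0,0,1],[0,0,-34.5,0,0,0,1]]]}}

```text
time: 26.1
tool_pos: [554.7, -283.4, 78.9]
tcp_rot: [-3.141, -0.001, 0.693]
contact_force: [0.5, 2.6, 0.5]
grip_width: 45.4
```

{"fn": "send_rows", "kwargs": {"targets": [[[0,0,0,0,0,0,1],[0,0,0,0,0,0,1]]]}}

```text
time: 26.27
tool_pos: [554.6, -283.6, 78.9]
tcp_rot: [-3.141, -0.0, 0.684]
contact_force: [0.1, 4.7, 2.5]
grip_width: 45.7
```

```bash
python3 - <<'E'
from h import *
plan([555.5,-283,78],39.5)
im=snap('side','v5');crop(im,(245,384,195,395),'v5c')
E
```

```text
t26.27 pos [ 554.6 -283.6   78.9] rpy [-180.    -0.    39.2] F [0.1 4.7 2.5] w45.7 j6 0.29
ROW turn [-0.  -0.  -0.3] shift [1.1 0.2 0.9] rows 0.0
```

View pics/v5c.png

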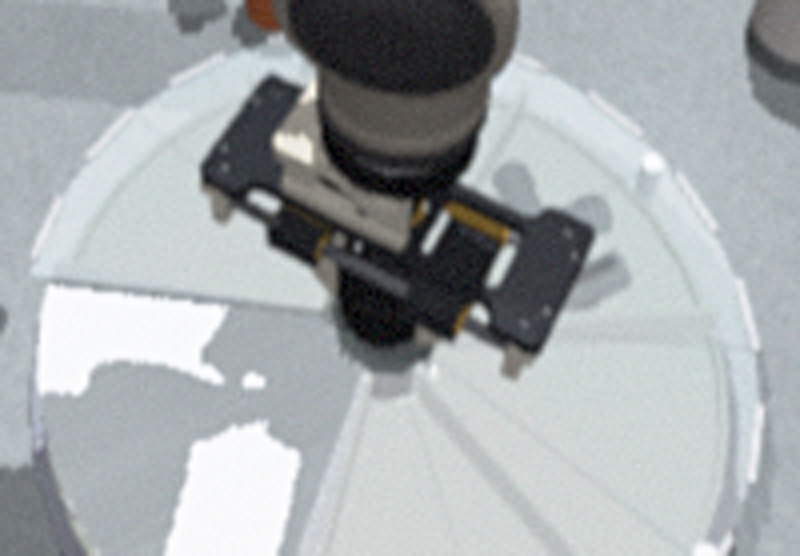

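{"fn": "send_rows", "kwargs": {"targets": [[[0,0,0,0,0,0,-1],[0,0,0,0,0,0,-1],[0,0,0,0,0,0,-1],[0,0,0,0,0,0,-1],[0,0,0,0,0,-30,-1]]]}}

```text
time: 26.73
tool_pos: [551.6, -282.6, 103.5]
tcp_rot: [-3.131, 0.003, 0.686]
contact_force: [-0.9, 0.5, -0.6]
grip_width: 74.1
```

{"fn": "send_rows", "kwargs": {"targets": [[[0,0,0,0,0,-35,-1],[0,0,0,0,0,-70,-1],[0,0,0,0,0,-105,-1],[0,0,0,-40,10,-135,-1],[0,0,0,-70,20,-160,-1]]]}}

```text
time: 27.15
tool_pos: [516.8, -338.3, 266.1]
tcp_rot: [3.14, -0.0, 0.69]
contact_force: [1.7, -0.5, -0.2]
grip_width: 91.7
```

```bash
python3 - <<'E'
from h import *
plan([360,-370,280],20)
snap('wrist','w1')
E
```

```text
t27.15 pos [ 516.8 -338.3  266.1] rpy [179.9  -0.   39.5] F [ 1.7 -0.5 -0.2] w91.7 j6 0.18
ROW turn [ 0.1 -0.  19.5] shift [-141.1  -75.3  -14.1] rows 3.9
```

View pics/w1.png

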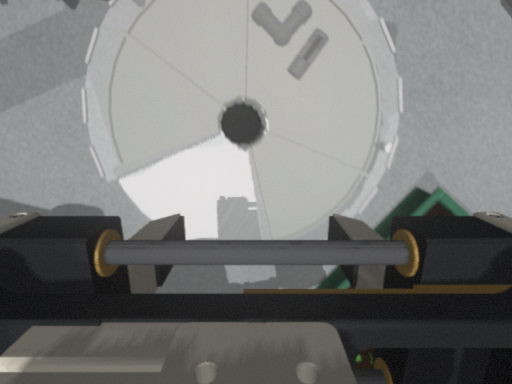

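{"fn": "send_rows", "kwargs": {"targets": [[[0,0,4,-28,-15,-3,-1],[0,0,8,-56,-30,-6,-1],[0,0,12,-85,-45,-9,-1],[0,0,16,-115,-60,-12,-1],[0,0,20,-141,-75,-14,-1]]]}}

```text
time: 27.62
tool_pos: [358.2, -370.7, 278.1]
tcp_rot: [3.141, 0.0, 0.334]
contact_force: [-0.0, -0.2, 0.1]
grip_width: 91.8
```

{"fn": "send_rows", "kwargs": {"targets": [[[0,0,0,0,0,0,-1],[0,0,0,0,0,0,-1]]]}}

```text
time: 27.78
tool_pos: [358.9, -370.8, 278.4]
tcp_rot: [3.14, -0.0, 0.335]
contact_force: [0.2, 0.4, -0.3]
grip_width: 91.6
```

```bash
python3 - <<'E'
from h import *
plan([360,-370,280],20)
im=snap('wrist','x1');crop(im,(0,230,130,430),'x1c',2.6)
im=snap('scene','x4');crop(im,(100,310,95,395),'x4c',2.6)
im=snap('side','x5');crop(im,(90,384,195,395),'x5c',2)
E
```

```text
t27.78 pos [ 358.9 -370.8  278.4] rpy [179.9  -0.   19.2] F [ 0.2  0.4 -0.3] w91.6 j6 0.29
ROW turn [ 0.1 -0.  -0.8] shift [ 1.3 -0.4 -1.6] rows 0.1
```

View pics/x1c.png

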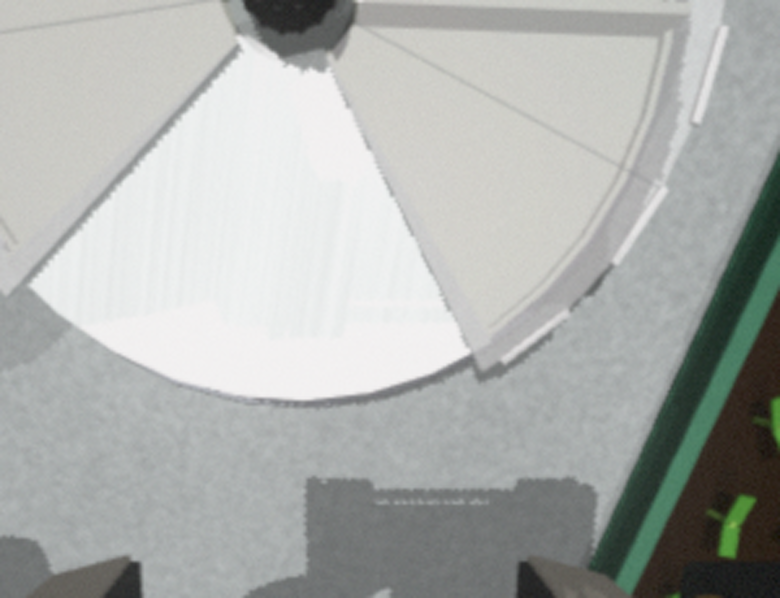

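View pics/x4c.png

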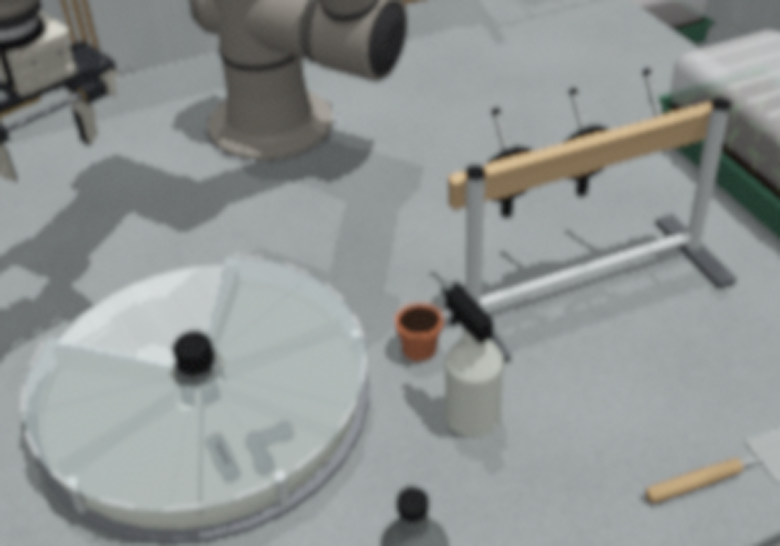

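View pics/x5c.png

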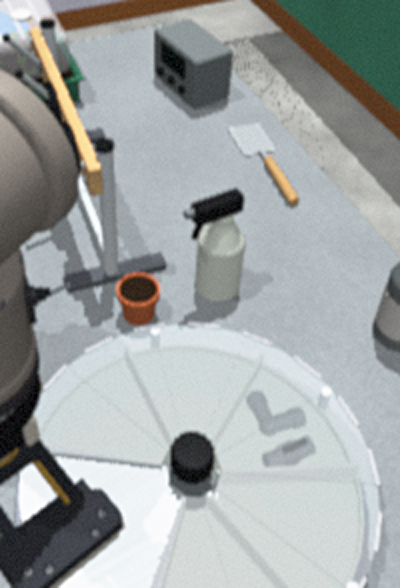

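```bash
python3 - <<'E'
from h import *
M={n:camera_model(n) for n in('scene','side')}
capture('scene');capture('side')
for l in ['pot','mister','ring1','elbow']:
    a=place_of(l,'scene');b=place_of(l,'side')
    for x in a[:3]:
        for y in b[:3]:
            P,e=tri([(x['location'][::-1],M['scene']),(y['location'][::-1],M['side'])])
            if e<4: print(l,np.round(P),round(e,1))
print(get_obs()['contact_force'],get_obs()['time']); print(close_job())
E
```

```text
pot [594. -14.   4.] 0.5
mister [730.   6.   4.] 1.3
ring1 [570. 255. 200.] 2.5
ring1 [548. 144. 209.] 0.6
[ 0.17658926  0.27630325 -0.04927853] 28.4333
the job is handed in; nothing more can be done
None
```

```bash
python3 - <<'E'
import cv2,numpy as np
for a,b in (('b1','x4'),('b2','x5')):
    for f in (a,b):
        im=cv2.imread(f'pics/{f}.png').astype(int);B,G,R=im[...,0],im[...,1],im[...,2]
        m=(R-B>50)&(R>90)&(R-G>45); n,l,s,c=cv2.connectedComponentsWithStats(m.astype('uint8'))
        print(f,[(s[i,4],np.round(c[i],1)) for i in range(1,n) if s[i,4]>60])
E
```

```text
b1 []
x4 []
b2 [(np.int32(203), array([263.8, 239.1]))]
x5 [(np.int32(248), array([263.6, 239.5]))]
```

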